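# Load the specimen carrier into the incubation chamber

### The arm

A 6-joint arm with a two-finger parallel gripper is mounted at the origin on the work surface. World frame = base frame: x ahead of the robot, y to its left, z up, the work surface at z = 0. Lengths are in m, angles in rad, forces in N, time in s.
With the tool pointing down it reaches from about 0.425 to 0.95 m from the base axis. Payload 3.5 kg.
Tool frame: the origin (TCP) lies midway between the tips of the shut fingers; the grasp point (between the pads) lies 19 mm behind it; z points along the fingers, x is the direction in which the jaws open and shut, and the axes are right-handed (so a half turn about z gives the same grasp; the last joint's range is limited). The gripper opens to 85 mm and grips with 20 to 120 N. Pads are 22 mm wide; open, the fingers measure 114 mm over their backs; the gripper's body (76 mm by 85 mm) begins 54 mm behind the grasp point. The pads swing forward as they close: fully open they stand 13 mm farther back than shut.
Start: joints at [-1.262, 0.286, 1.577, -0, 1.279, -0.15], TCP at [0.299, -0.605, 0.231] pointing down, gripper open.
Joint ranges: [-2.77, 2.77], [-0.9, 2.22], [0.21, 2.48], [-1.53, 4.67], [0.24, 2.81], [-2.84, 2.84]. Speed limits (rad/s): [2.79, 2.79, 3.14, 3.14, 3.14, 3.14].

### API

Orientations are given as a unit quaternion [x, y, z, w].
In Python, from plant import readout, optics, ctrl gives the robot as it stands. The module is installed in compiled form; this text tells all that it offers.
- The arm moves only by the shell command python3 -m crank 'ROWS' [OPENING] [FORCE]. ROWS is text: rows parted by semicolons, each of 6 numbers parted by spaces: the shift along the tool's x, y, z in mm, then the turn, a rotation vector about the tool's x, y, z in rad. In form: dx dy dz ax ay az; .... A call has 1 to 5 rows; each row shifts and turns the commanded pose from where the row before left it, along the tool's axes as they then stand; what a row does not reach is not made up. A row lasts 1/8 s, in which the tool goes at most 62.5 mm and 10.7 degrees, less where a joint would pass 70% of its speed; a pose out of reach is approached as far as the arm can. A call is refused whole if a number of a shift passes 62.5 or a number of a turn 0.188, either way. A call with a gripper value outside its range is refused whole. OPENING is the opening, from -1 (shut) to 1 (fully open), set as the call begins (- or left out, the last holds). The fingers move at their own pace and stop on an object; FORCE is the grip in N (left out, the last holds). Time passes only in rows, so rows that do not move let the fingers close. It gives the time, the measured TCP pose, the force and the opening at its end, in the units of the state.
- readout.get_state(): the state, without advancing time (a new reading comes with each control period).
- optics.read_camera(name): name is "side" or "top"; returns the picture (480x640x3 uint8, red, green, blue); there is no depth.
- optics.calibration(name): a dict with "mtx" (3x3 intrinsics, pixels), "dist_coeffs" ([k1, k2, p1, p2, k3] as OpenCV has them; the pictures are not rectified), "rvec" (rotation vector, rad) and "tvec" (3), from world to camera coordinates, as OpenCV has them. Camera axes: x right, y down, z forward; pixel columns grow to the right and rows downward; lengths in m; the calibration is good to about 2 mm. A picture is of the moment at which its call begins. calibration takes no time and is no camera call.
- ctrl.sign_off(): hands the job in, once; it reports no verdict.
Trained networks look in the newest picture that a camera, given by its name, has taken for a name from the list of things; names that differ only in an ending like _2 or _b are one class to them, and where a whole thing is asked for, a point or a joint stands for the part that bears it (a point fixed in the world has none). Each returns a list of dicts, best first, with "p" (0 to 1); they miss things now and then, are a little off and sometimes report something else, mostly with a low value. They report only what shows in the picture. A call takes as long as a camera call.
- optics.recognise(camera, thing): "xy" ([column, row] as shares, 0 to 1, of the picture: columns of its width, rows of its height, amid what is visible of it).
The state is a dict: "time": time; "qpos": joint angles; "dq": joint speeds; "joint_efforts": joint torques, N m; "eef_pos": TCP position; "tcp_rot": TCP orientation; "contact_force": force on the tool from outside, world axes, zero at the start; "wrist_torque": the same for the moment, N m; "opening": opening from 0.0 (shut) to 1.0 (fully open).
Only numpy, scipy, OpenCV 4.12 (cv2) and the standard library are available. Lean on these libraries where they do the work, as an engineer would, in place of code of your own. Each camera call takes 0.05 s, during which the arm holds its last target.

### The job

Lay the specimen carrier on the loading guide of the incubation chamber, block first and right way up, and feed it through the spring flap until its block has pushed the sensing pin in and stands fully home against the end stop. Leave it there with its tab outside and the flap closed behind the block, and do not disturb the other things on the table.

Things in the scene. Friction and masses are not known exactly. Their poses are not given: they have to be found in the camera images.
- chamber: Clear incubation chamber, black edges, 220 deep x 260 wide x 200 high, fixed; heater and ribbed hose behind it. Origin: on the table under the middle of the port, in the plane of front wall (6 thick) and closed flap. x axis level into the chamber (feed direction), z up. Port 68 wide, 20 to 62 above the table. The aluminium guide bed (80 wide, top 20 above the table) runs through it, x = -180 to +220.
- guide (a point): Outer end of the loading guide, on the bed's top, mid-width, 180 outside the front wall; axes as the chamber's. Two lips on the bed, 55 apart inside, 8 high, 6 thick, centred on this point, run straight in from here to 170 past the wall.
- hood (a point): Middle of the outer lower edge of the white warm-air hood, a box 80 long x 120 wide x 45 high jutting from the front wall over the guide, underside 165 above the table (145 above the bed); axes as the chamber's. Under it a gripper pointing straight down cannot follow the tab all the way home: lean it about 40 degrees, hand away from the chamber.
- flap (a joint): Grey spring flap in the port, hinged at its top edge 57 above the table; 0 rad = closed (upright), grows to 1.4 pushed inward. Spring and weight resist the carrier with 1 to 4 N and shut it. 52 wide, 31 long, lower edge 6 above the bed; a notch 22 wide, open below, 26 above the bed at its top, leaves room for the carrier's stem. Falls shut once the block's rear face is some 30 past it.
- pin (a joint): Brass pin, 10 diameter, 13 above the bed, in the 18-wide nose of the steel end stop inside the chamber. 0 = out (8 mm proud, towards the port), 0.008 m = pushed in, block against the stop. 3 N friction, no spring: it stays. The stop's face is 108 to 126 past the flap's plane, differently each time and not reported: feel for it; it is rigid.
- carrier_stem (a point): Specimen carrier, loose, 0.2 to 0.4 kg, 198 long: white block, aluminium stem behind it (14 wide, 14 high, 132 long, underside 8 above the carrier's underside), upright tab at its end. This point: in the stem, 22 behind the block's rear, 15 above the underside, good for lifting (centre of mass 30 further forward). x axis along the stem towards the block; z up when right way up.
- carrier_block (a point): Centre of the carrier's block (66 long x 50 wide x 24 high, glass slide on top), 12 above its underside; same axes. When home it is 32 above the table and 75 to 93 past the flap's plane.
- carrier_tab (a point): Middle of the carrier's upright tab, the grip for pushing and pulling: 14 wide (across), 20 long, from 5 to 52 above the carrier's underside; this point is 35 above the underside, 155 behind the block's centre; same axes. When the carrier is home it is 62 to 80 outside the front wall.
- reagent_bottle: Bystander: amber bottle with white cap, 68 diameter, 150 high; origin at the centre of its foot.
- beaker: Bystander: glass beaker, 70 diameter, 75 high; origin at the centre of its foot.
- dish_stack: Bystander: stack of clear culture dishes, 92 diameter, 48 high; origin at the centre of its foot.
- tip_box: Bystander: grey and white tip box, 80 x 115 x 62 high; origin at the centre of its underside.
- slide_box: Bystander: brown slide box, 90 x 170 x 30 high; origin at the centre of its underside.
- jar: Bystander: white jar, 56 diameter, 70 high; origin at the centre of its foot.
- screwdriver: Bystander: screwdriver lying on the table, 170 long; origin under its middle.

How it is judged:
On the way:
1. the carrier's block, lying in the guide, pushes the flap open (value of joint flap above 0.6 rad and x of carrier_block in the frame of chamber between -0.03 and 0.06 m and y of carrier_block in the frame of chamber between -0.006 and 0.006 m), for 0.1 s.
At the end, for the whole second after the job is handed in: The block is home: pin in by more than 6 mm of its 8; the carrier lies flat (within 0.1 rad) on the guide bed between the lips, right way up, the block inside the chamber and the tab outside; the flap is closed (under 0.15 rad); the carrier is at rest (value of joint pin above 0.006 m and value of joint flap below 0.15 rad and x of carrier_block in the frame of chamber above 0.07 m and y of carrier_block in the frame of chamber between -0.006 and 0.006 m and x of carrier_tab in the frame of chamber below -0.04 m and height (world z) of carrier_block between 0.027 and 0.037 m and angle between carrier_block's own z axis and vertical below 0.1 rad and linear speed of carrier below 0.01 m/s); the robot touches nothing.
It fails at once if a bystander is shoved (over 30 mm) or knocked over (distance of any of reagent_bottle, beaker, dish_stack, tip_box, slide_box, jar, screwdriver from where it was at the start of the episode above 0.03 m or angle between any of reagent_bottle, beaker, dish_stack, tip_box, slide_box, jar's own z axis and vertical above 0.5 rad).
It also fails if it takes over 54 s, if anything falls off the work surface, if the arm or the gripper's body presses on something with over 40 N, if the wrist force passes 120 N, or if a joint passes its speed limit or range.

## Working session

There is one attempt and no reset: what is moved stays moved. The work goes in short steps, Python scripts to look and compute and a shell command to move; the robot and the scene stay as the last step left them, time stands still between calls to the robot, and variables do not carry over. Pictures are saved under pics/ and viewed, and the job is handed in when it is done.

```bash
mkdir -p pics; ls; python3 - <<'E'
from plant import readout, optics
import cv2
print(readout.get_state())
for n in ("side","top"):
    im=optics.read_camera(n); cv2.imwrite(f"pics/{n}0.png",im[:,:,::-1]); c=optics.calibration(n); print(n,c)
E
```

```text
pics
{'time': 0.0, 'qpos': array([-1.26201319e+00,  2.87192041e-01,  1.57817648e+00, -1.17283774e-05,
        1.27858240e+00, -1.49988014e-01]), 'dq': array([ 0.00026029,  0.00067639, -0.00052904,  0.00226189, -0.00144634,
        0.00098046]), 'joint_efforts': array([-7.42110242e-04, -4.05988491e+01, -2.92625141e+01, -1.46410771e-04,
        5.90579904e-03,  1.53183680e-05]), 'eef_pos': array([ 0.29875203, -0.60455856,  0.22992987]), 'tcp_rot': array([ 8.49366733e-01, -5.27801821e-01, -9.00919022e-04, -7.60745090e-04]), 'contact_force': array([ 0.59867108,  0.03476176, -0.05071688]), 'wrist_torque': array([-0.05399249, -0.01199294,  0.03021246]), 'opening': 1.0020708453960785}
side {'mtx': array([[521.03149684,   0.        , 325.63325432],
       [  0.        , 521.03149684, 239.25420024],
       [  0.        ,   0.        ,   1.        ]]), 'dist_coeffs': array([-0.0575115,  0.       ,  0.       ,  0.       ,  0.       ]), 'rvec': array([ 1.21547193,  2.35873113, -0.93599506]), 'tvec': array([ 0.37345628, -0.21916215,  1.67113917])}
top {'mtx': array([[505.00084757,   0.        , 319.36270929],
       [  0.        , 505.00084757, 249.73186365],
       [  0.        ,   0.        ,   1.        ]]), 'dist_coeffs': array([0.02521041, 0.        , 0.        , 0.        , 0.        ]), 'rvec': array([ 2.13217866, -2.1487991 ,  0.12205002]), 'tvec': array([-0.02508277,  0.60061004,  1.22609813])}
```

View pics/side0.png

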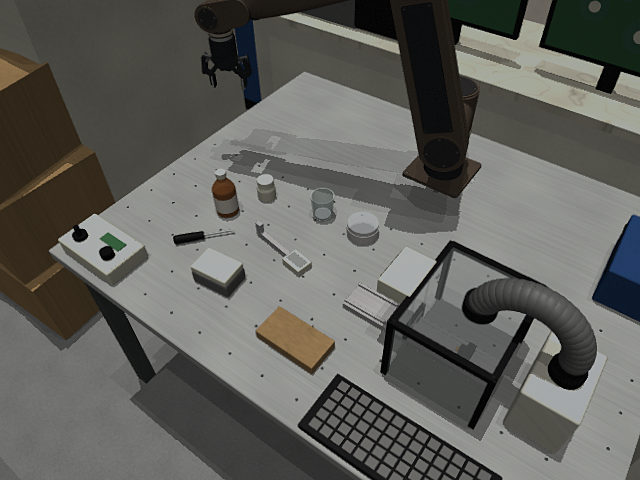

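View pics/top0.png

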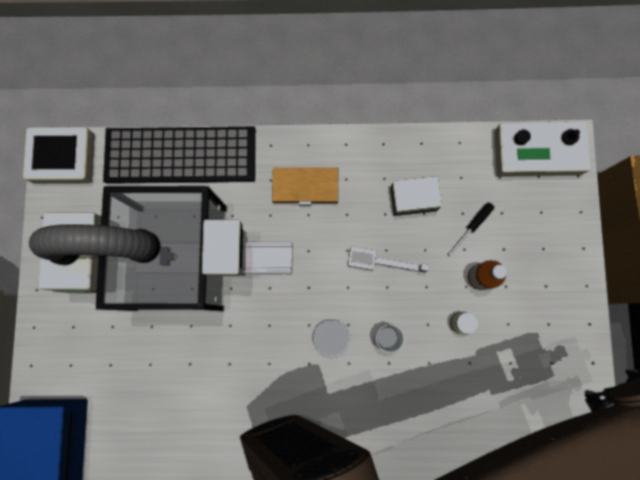

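```bash
python3 - <<'E'
from plant import readout, optics
for n in ("side","top"):
    for t in ("chamber","guide","hood","flap","carrier_stem","carrier_block","carrier_tab"):
        r=optics.recognise(n,t)
        print(n,t,[(round(d["p"],2),round(d["xy"][0]*640,1),round(d["xy"][1]*480,1)) for d in r[:3]])
E
```

```text
side chamber [(0.81, 476.2, 336.6)]
side guide [(0.93, 476.6, 337.9), (0.46, 189.0, 235.5), (0.33, 321.8, 200.4)]
side hood [(0.93, 476.8, 336.9), (0.49, 363.4, 226.3)]
side flap []
side carrier_stem [(0.87, 286.7, 260.2)]
side carrier_block [(0.62, 288.6, 259.1)]
side carrier_tab [(0.74, 292.6, 256.1)]
top chamber [(0.78, 153.3, 252.7), (0.74, 329.5, 338.2)]
top guide [(0.85, 151.7, 249.4)]
top hood [(0.92, 152.3, 253.0), (0.59, 460.8, 321.4)]
top flap []
top carrier_stem [(0.61, 369.5, 261.5), (0.57, 480.2, 218.4)]
top carrier_block [(0.68, 367.5, 263.5)]
top carrier_tab [(0.57, 370.8, 261.9)]
```

The side view shows the carrier with its block at about (297,261) and its tab at about (260,228), and the guide and chamber at the right. In the top view the block is at (362,259), the tab at (424,267), the guide end at about (292,257) and the hood at (222,247). I'll zoom in for exact points.

```bash
python3 - <<'E'
import cv2
t=cv2.imread("pics/top0.png"); s=cv2.imread("pics/side0.png")
def crop(im,x0,y0,x1,y1,k,fn):
    c=cv2.resize(im[y0:y1,x0:x1],None,fx=k,fy=k,interpolation=cv2.INTER_CUBIC)
    for x in range((x0+9)//10*10,x1,10): cv2.line(c,((x-x0)*k,0),((x-x0)*k,4 if x%50 else 14),(0,0,255),1)
    for y in range((y0+9)//10*10,y1,10): cv2.line(c,(0,(y-y0)*k),(4 if y%50 else 14,(y-y0)*k),(0,0,255),1)
    cv2.imwrite(fn,c)
crop(t,340,235,440,285,8,"pics/tc.png")
crop(t,195,210,305,290,7,"pics/tg.png")
crop(s,245,210,325,280,8,"pics/sc.png")
crop(s,330,230,450,350,5,"pics/sg.png")
E
```

```text
(no output)
```

View pics/tc.png

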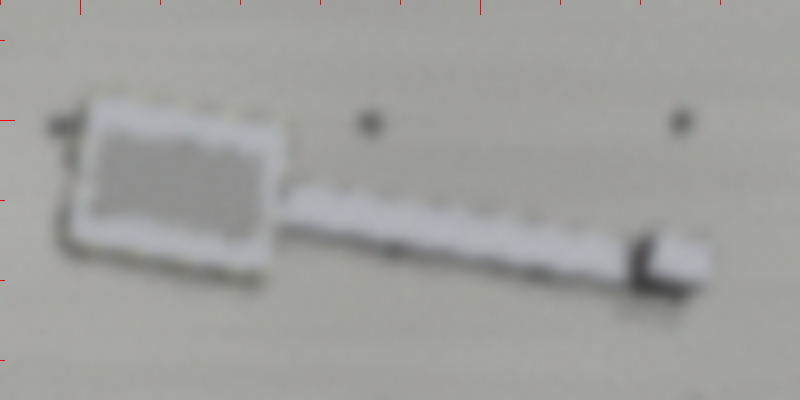

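View pics/tg.png

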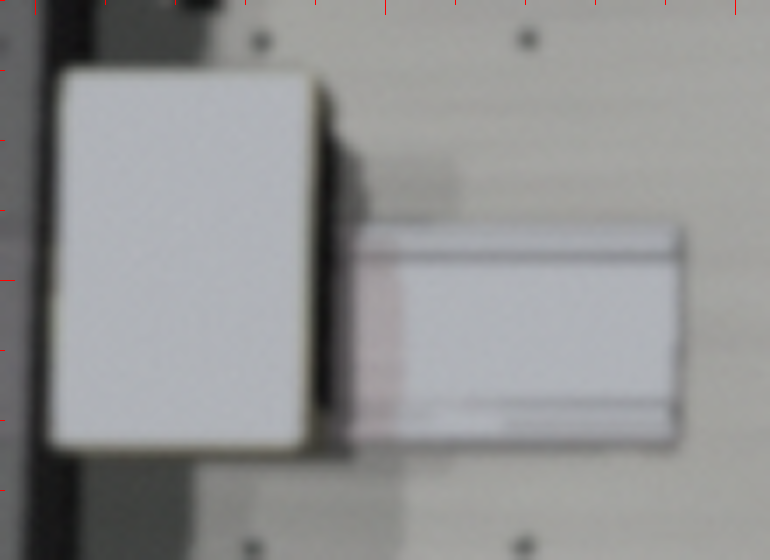

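View pics/sc.png

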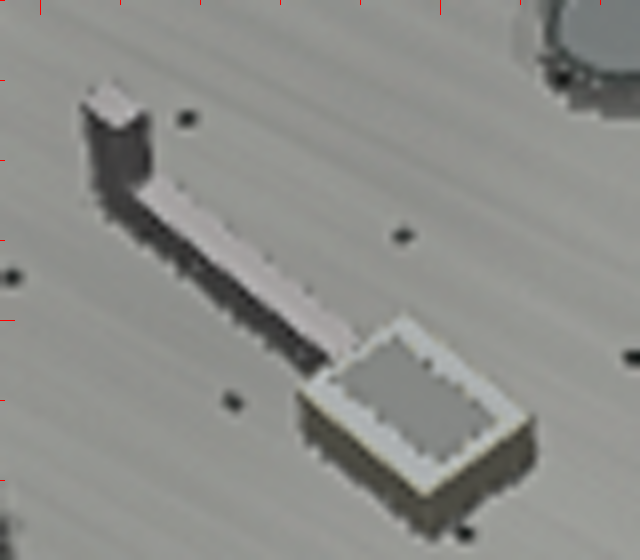

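View pics/sg.png

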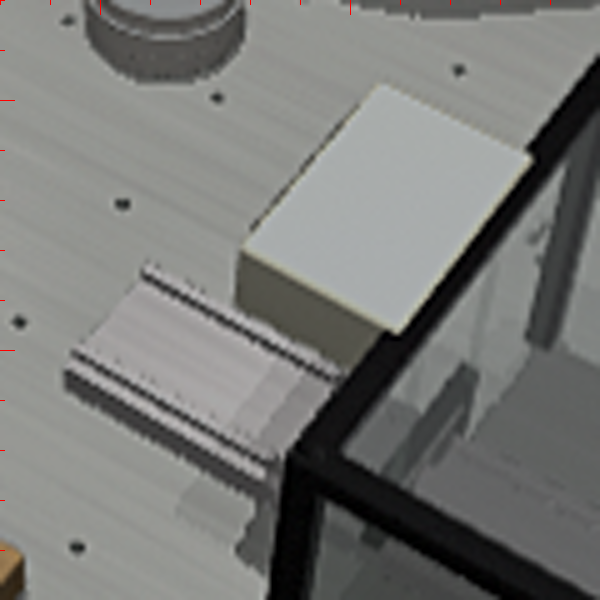

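```bash
cat > h.py <<'E'
import numpy as np, cv2
from scipy.optimize import least_squares
from plant import optics
C={n:optics.calibration(n) for n in("side","top")}
def proj(n,P):
    c=C[n]; return cv2.projectPoints(np.array(P,float).reshape(-1,1,3),c["rvec"],c["tvec"],c["mtx"],c["dist_coeffs"])[0].reshape(-1,2)
def pose(p,P):
    x,y,z,a=p; P=np.array(P,float); c,s=np.cos(a),np.sin(a)
    return np.c_[x+c*P[:,0]-s*P[:,1],y+s*P[:,0]+c*P[:,1],z+P[:,2]]
def px(ox,oy,k,pts): return np.array([[ox+(u+.5)/k-.5,oy+(v+.5)/k-.5] for u,v in pts])
def fit(obs,p0):
    # obs: list of (cam, pts3, pix)
    f=lambda p: np.concatenate([(proj(n,pose(p,P))-q).ravel() for n,P,q in obs])
    r=least_squares(f,p0,loss='soft_l1',f_scale=.5); return r.x,f(r.x).reshape(-1,2)
def crop(im,x0,y0,x1,y1,k,fn,lines=()):
    c=cv2.resize(im[y0:y1,x0:x1],None,fx=k,fy=k,interpolation=cv2.INTER_CUBIC)
    for L in lines:
        q=((L-[x0,y0]+.5)*k-.5).round().astype(int); cv2.polylines(c,[q.reshape(-1,1,2)],True,(0,0,255),1)
    cv2.imwrite(fn,c)
def box(x0,x1,y0,y1,z0,z1): return [[(x0,y0,z),(x1,y0,z),(x1,y1,z),(x0,y1,z)] for z in(z0,z1)]
# carrier body frame: origin under block centre at underside
CAR=box(-.033,.033,-.025,.025,0,.024)+box(-.165,-.033,-.007,.007,.008,.022)+box(-.165,-.145,-.007,.007,.005,.052)
CH=box(-.18,-.05,-.04,.04,0,.02)+box(-.18,-.05,-.0335,-.0275,.02,.028)+box(-.18,-.05,.0275,.0335,.02,.028)+box(-.083,-.003,-.06,.06,.165,.21)
def overlay(tag,camim,p,M,rect,k,fn):
    crop(camim,*rect,k,fn,[proj(tag,pose(p,b)) for b in M])
E
cat > f.py <<'E'
from h import *
B=[(.033,-.025,.024),(-.033,-.025,.024),(-.033,.025,.024),(.033,.025,.024),(-.155,0,.052)]
ot=px(340,235,8,[(90,100),(283,125),(268,262),(72,235),(682,257)])
os_=px(245,210,8,[(428,490),(303,390),(403,318),(530,420),(116,107)])
p,r=fit([("top",B,ot),("side",B,os_)],[.5,-.3,0,1.5]); print("car",p.round(4)); print(r.round(1).tolist())
G=[(-.18,-.04,.02),(-.18,.04,.02),(-.003,-.06,.21),(-.083,-.06,.21),(-.083,.06,.21),(-.003,.06,.21)]
gt=px(195,210,7,[(680,225),(678,448),(62,68),(318,72),(305,446),(50,446)])
gs=px(330,230,5,[(398,332),(243,245),(382,83),(530,158)])
g,r=fit([("top",G,gt),("side",G[2:],gs)],[.5,.2,0,1.57]); print("ch",g.round(4)); print(r.round(1).tolist())
t=cv2.imread("pics/top0.png"); s=cv2.imread("pics/side0.png")
overlay("top",t,p,CAR,(340,235,440,285),8,"pics/otc.png")
overlay("side",s,p,CAR,(245,210,325,280),8,"pics/osc.png")
overlay("top",t,g,CH,(195,210,305,290),7,"pics/otg.png")
overlay("side",s,g,CH,(330,230,450,350),5,"pics/osg.png")
E
python3 f.py
```

```text
car [ 5.8250e-01 -1.3690e-01 -7.0000e-04  1.3875e+00]
[[-0.2, -1.7], [1.4, -0.3], [0.1, 1.9], [-1.2, 0.7], [-0.0, 0.0], [-0.4, 1.2], [-1.1, 0.0], [0.3, -0.7], [0.9, -0.2], [-0.2, 0.2]]
ch [ 0.5875  0.2243 -0.0016  1.553 ]
[[-0.9, 0.2], [-1.2, -0.5], [0.4, -0.0], [0.2, -0.3], [0.2, 0.7], [-0.2, 0.4], [-0.1, 0.7], [-1.6, 0.2], [-0.4, -1.1], [1.5, -0.2]]
```

View pics/otc.png

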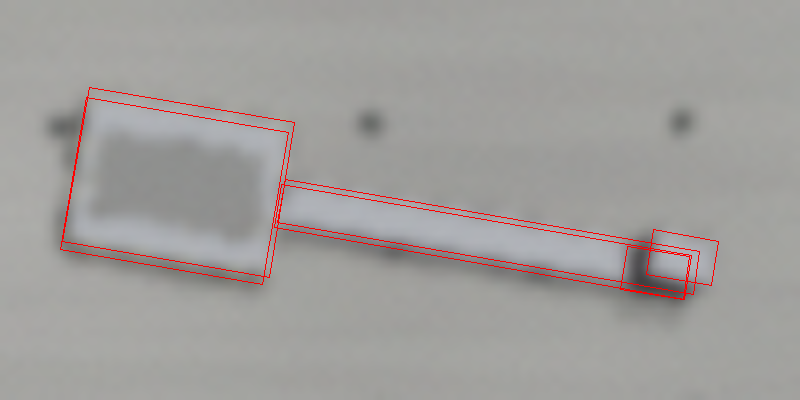

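View pics/osc.png

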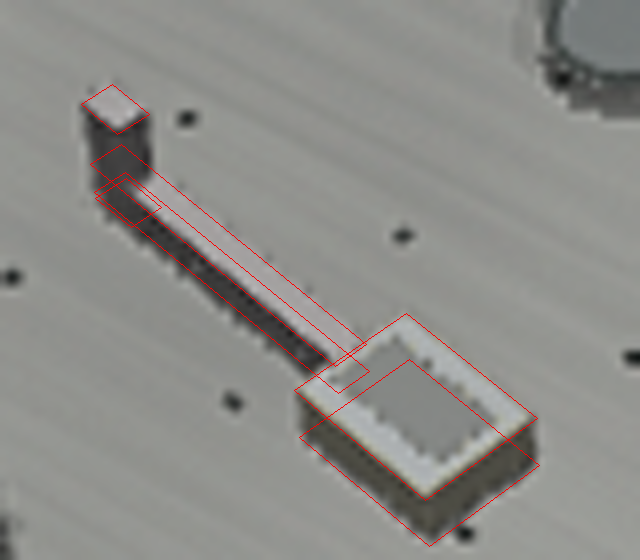

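View pics/otg.png

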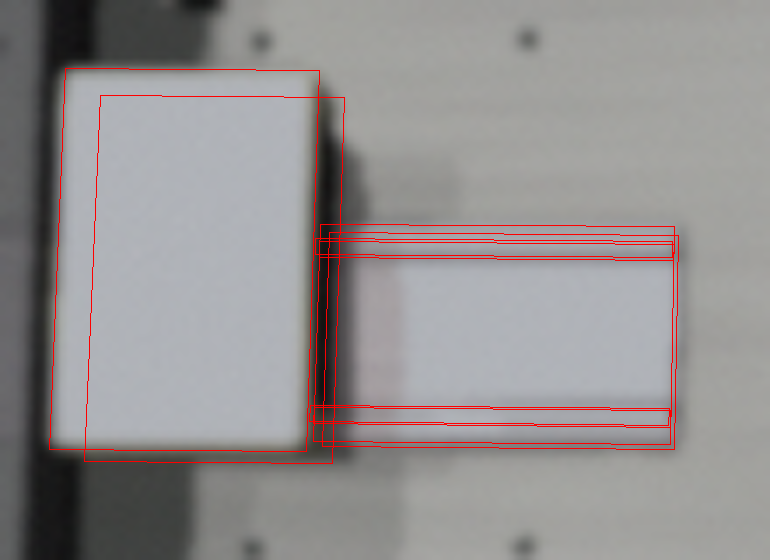

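View pics/osg.png

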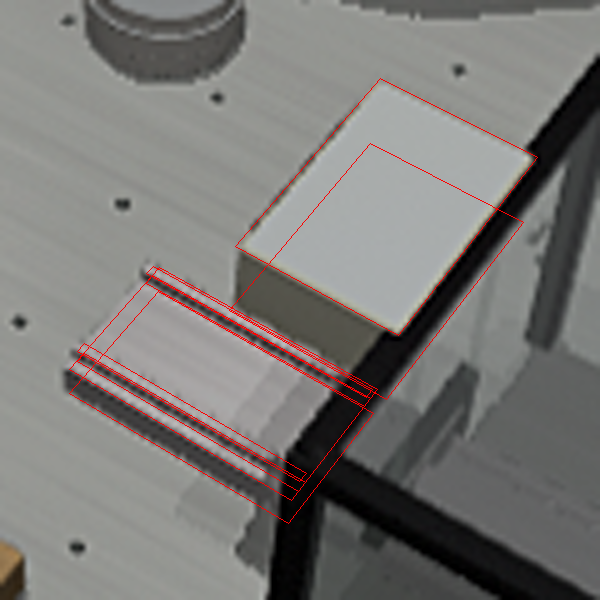

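```bash
cat > f2.py <<'E'
from h import *
H=0.
G=[(-.18,-.04,.02),(-.18,.04,.02),(-H,-.06,.21),(-.08-H,-.06,.21),(-.08-H,.06,.21),(-H,.06,.21)]
# lines: lip inner edges (z~.024 middle of inner face)
gt=px(195,210,7,[(680,225),(678,448),(62,68),(318,72),(305,446),(50,446)])
gs=px(330,230,5,[(398,332),(243,245),(382,83),(530,158)])
G3=[(-.18,-.0275,.024),(-.18,.0275,.024)]; gs3=px(330,230,5,[(75,355),(147,271)])
lt=px(195,210,7,[(380,257),(675,257),(380,403),(675,404)])
et=px(195,210,7,[(380,224),(670,225),(380,446),(670,448)])
ls=px(330,230,5,[(100,369),(265,457),(165,281),(330,374)])
def ld(n,p,a,b,q):
    A,B=proj(n,pose(p,[a,b])); d=B-A; w=q-A; return (d[0]*w[:,1]-d[1]*w[:,0])/np.hypot(*d)
def f(q):
    p=[q[0],q[1],0,q[2]]
    r=[]
    r.append((proj("top",pose(p,G))-gt).ravel()); r.append((proj("side",pose(p,G[2:]))-gs).ravel())
    for s,i in((-1,slice(0,2)),(1,slice(2,4))):
        r.append(ld("top",p,(-.18,s*.0275,.024),(-.05,s*.0275,.024),lt[i]))
        r.append(ld("top",p,(-.18,s*.04,.02),(-.05,s*.04,.02),et[i]))
        r.append(ld("side",p,(-.18,s*.0275,.024),(-.05,s*.0275,.024),ls[i]))
    return np.concatenate(r)
r=least_squares(f,[.587,.222,1.56],loss='soft_l1',f_scale=.5); g=r.x; print("ch",g.round(4)); print(f(g).round(1).tolist())
p=[g[0],g[1],0,g[2]]
print("guide end",pose(p,[(-.18,0,.02)]).round(4))
t=cv2.imread("pics/top0.png"); s=cv2.imread("pics/side0.png")
overlay("top",t,p,CH,(195,210,305,290),7,"pics/otg2.png")
overlay("side",s,p,CH,(330,230,450,350),5,"pics/osg2.png")
E
python3 f2.py
```

```text
ch [0.5875 0.2216 1.5535]
[0.2, 0.1, -0.1, -0.6, 0.1, -0.2, -0.1, -0.5, -0.1, 0.6, -0.5, 0.3, 0.1, 0.3, -1.5, -0.2, -0.3, -1.5, 1.6, -0.6, -0.2, 0.1, -0.1, 0.1, 2.3, 0.9, 0.4, 0.6, -0.7, -0.6, -1.0, -1.0]
guide end [[0.5844 0.0416 0.02  ]]
```

```bash
python3 - <<'E'
from h import *
c=np.array([.5825,-.1369,0,1.3875])
print("stem",pose(c,[(-.055,0,.015)]),"tab",pose(c,[(-.155,0,.035)]))
for n,q in(("beaker",(388,338)),("bottle",(487,275)),("jar",(464,322)),("dish",(330,338)),("tip",(416,195))):
    # ray to z~0.05
    r=least_squares(lambda v:(proj("top",[[v[0],v[1],.06]])-np.array(q)).ravel(),[.5,0]).x; print(n,r.round(3))
E
```

```text
stem [[ 0.57247506 -0.19097865  0.015     ]] tab [[ 0.55424789 -0.28930347  0.035     ]]
beaker [ 0.382 -0.194]
bottle [ 0.532 -0.437]
jar [ 0.419 -0.376]
dish [ 0.383 -0.054]
tip [ 0.733 -0.272]
```

View pics/otg2.png

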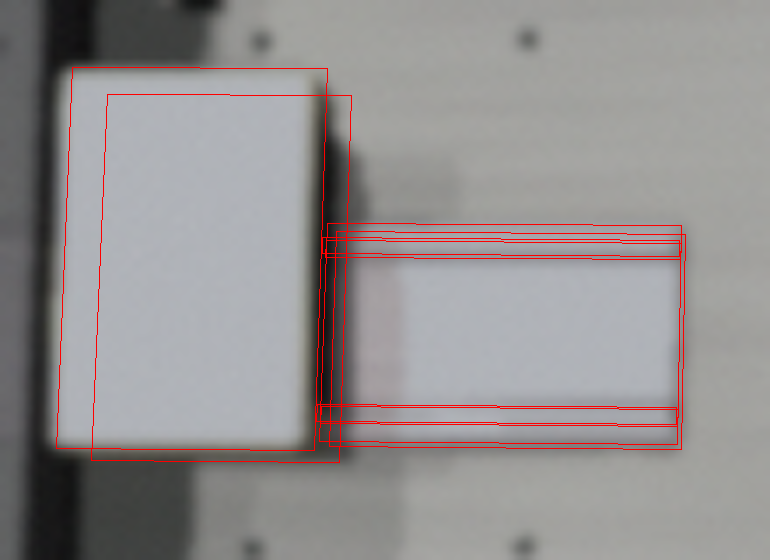

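Scene located: the stem grasp point is at (0.572, -0.191), the carrier's yaw is 1.387, and the guide end is at (0.584, 0.042) with yaw about 1.555. I'll turn the tool so its jaws lie across the stem.

```bash
cat > go.py <<'E'
# usage: go.py x y z  -> shift in tool axes (mm) to bring TCP there; also tool axes
import sys,numpy as np
from scipy.spatial.transform import Rotation as R
from plant import readout
s=readout.get_state(); r=R.from_quat(s["tcp_rot"]); p=s["eef_pos"]
print("t",round(s["time"],2),"tcp",p.round(4),"open",round(s["opening"],3),"F",s["contact_force"].round(1),"q",s["qpos"].round(2))
M=r.as_matrix(); print("xang",np.arctan2(M[1,0],M[0,0]).round(4),"zaxis",M[:,2].round(4))
if len(sys.argv)>3: print("shift",(r.inv().apply(np.array(list(map(float,sys.argv[1:4])))-p)*1000).round(1))
if len(sys.argv)>5:
    # target: jaw angle, lean (tool z tilted towards +feed by lean)
    a,l=map(float,sys.argv[4:6]); X=np.array([np.cos(a),np.sin(a),0]); F=np.array([-np.sin(a),np.cos(a),0])
    Z=np.array([0,0,-1])*np.cos(l)+F*np.sin(l); T=np.c_[X,np.cross(Z,X),Z]
    print("turn",(r.inv()*R.from_matrix(T)).as_rotvec().round(4))
E
python3 -m crank '0 0 0 0 0 -0.186;0 0 0 0 0 -0.186;0 0 0 0 0 -0.186;0 0 0 0 0 -0.186;0 0 0 0 0 -0.185' 1 60; python3 go.py .5725 -.191 .15 -.183 0
```

```text
time: 1.42
eef_pos: [0.2989, -0.6052, 0.2313]
tcp_rot: [0.996, -0.088, 0.0, 0.0]
contact_force: [-0.7, 0.1, -0.1]
opening: 1.001
t 1.43 tcp [ 0.2989 -0.6052  0.2313] open 1.001 F [-0.7  0.1 -0.1] q [-1.26  0.29  1.58  0.    1.28 -1.09]
xang -0.177 zaxis [ 0. -0. -1.]
shift [ 196.4 -455.9   81.3]
turn [ 0.    -0.     0.006]
```

```bash
python3 -m crank '24.5 -57 0 0 0 0;24.5 -57 0 0 0 0;24.5 -57 0 0 0 0;24.5 -57 0 0 0 0;24.5 -57 0 0 0 0'; python3 -m crank '24.5 -57 0 0 0 0;24.5 -57 20 0 0 0.006;24.5 -57 20 0 0 0;0 0 40 0 0 0;0 0 40 0 0 0'; python3 go.py .5725 -.191 .004 -.183 0
python3 - <<'E'
from h import *
for n in C: cv2.imwrite(f"pics/{n}1.png",optics.read_camera(n)[:,:,::-1])
t=cv2.imread("pics/top1.png"); s=cv2.imread("pics/side1.png")
p=np.array([.5825,-.1369,0,1.3875])
overlay("top",t,p,CAR,(340,235,440,285),8,"pics/a1.png")
crop(s,200,150,340,290,5,"pics/b1.png")
E
```

```text
time: 2.05
eef_pos: [0.4722, -0.3455, 0.2317]
tcp_rot: [0.996, -0.092, 0.0, 0.0]
contact_force: [-0.2, -0.5, -0.7]
opening: 1.002
time: 2.68
eef_pos: [0.573, -0.1959, 0.1125]
tcp_rot: [0.996, -0.093, 0.001, 0.0]
contact_force: [0.0, -0.4, -0.9]
opening: 1.001
t 2.67 tcp [ 0.573  -0.1959  0.1125] open 1.001 F [ 0.  -0.4 -0.9] q [-0.5   0.26  1.84 -0.    1.04 -0.31]
xang -0.1867 zaxis [ 1.4e-03 -8.0e-04 -1.0e+00]
shift [ -1.6  -4.7 108.5]
turn [ 0.0006 -0.0015 -0.0037]
```

View pics/a1.png

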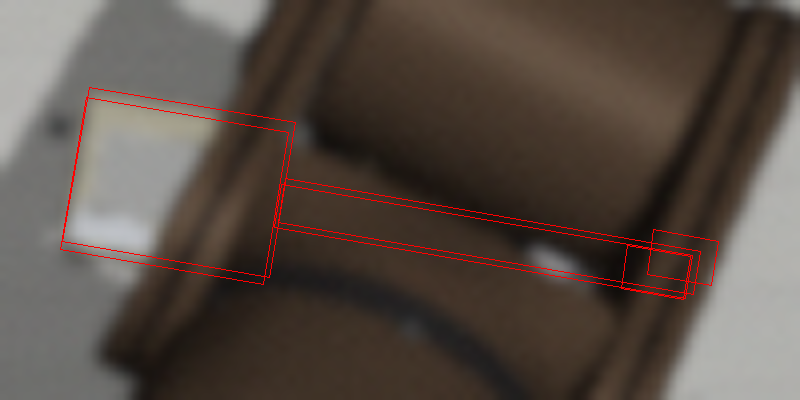

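View pics/b1.png

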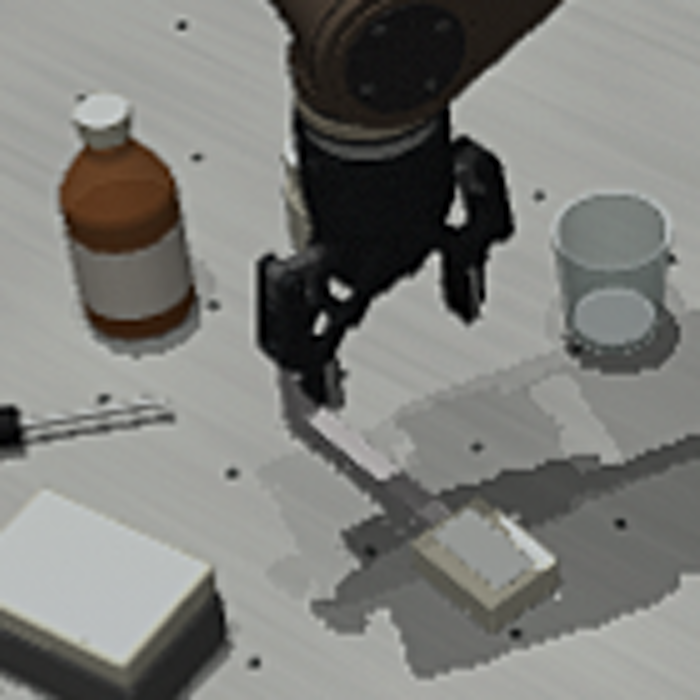

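```bash
python3 go.py .5725 -.191 .004 -.183 0
```

```text
t 2.77 tcp [ 0.5689 -0.1947  0.1075] open 1.002 F [ 0.1 -0.  -0.4] q [-0.5   0.26  1.85 -0.    1.04 -0.31]
xang -0.1883 zaxis [-0.0095  0.0051 -0.9999]
shift [  4.   -4.  103.5]
turn [-0.0033  0.0103 -0.0053]
```

The side view shows the open gripper above the stem, with the block at about (297,261) and nothing disturbed. I'll go down.

```bash
python3 -m crank '0 0 0 0 0 0.006;0 -4 25 0 0 0;0 0 25 0 0 0;0 0 0 0 0 0'; python3 go.py .5725 -.191 .003 -.183 0
```

```text
time: 3.28
eef_pos: [0.5728, -0.1933, 0.0635]
tcp_rot: [0.995, -0.098, -0.0, -0.0]
contact_force: [-0.7, -0.0, 1.1]
opening: 0.999
t 3.27 tcp [ 0.5728 -0.1933  0.0635] open 0.999 F [-0.7 -0.   1.1] q [-0.49  0.32  1.86  0.    0.96 -0.3 ]
xang -0.1957 zaxis [-4.e-04  2.e-04 -1.e+00]
shift [-0.7 -2.2 60.5]
turn [-0.0002  0.0004 -0.0127]
```

```bash
python3 -m crank '0 -2 20 0 0 -0.012;0 0 20 0 0 0;0 0 12 0 0 0;0 0 7 0 0 0;0 0 0 0 0 0'; python3 go.py .5725 -.191 .003 -.183 0
```

```text
time: 3.9
eef_pos: [0.573, -0.1908, 0.0032]
tcp_rot: [0.996, -0.091, -0.001, -0.0]
contact_force: [-0.4, -0.1, -0.8]
opening: 1.0
t 3.9 tcp [ 0.573  -0.1908  0.0032] open 1.0 F [-0.4 -0.1 -0.8] q [-0.49  0.42  1.88  0.    0.85 -0.31]
xang -0.183 zaxis [-1.1e-03  6.0e-04 -1.0e+00]
shift [-0.4  0.2  0.2]
turn [-0.0004  0.0012 -0.    ]
```

```bash
python3 -m crank '0 0 0 0 0 0;0 0 0 0 0 0;0 0 0 0 0 0;0 0 0 0 0 0' -1 60; python3 -m crank '0 0 0 0 0 0;0 0 -15 0 0 0;0 0 -25 0 0 0;0 0 -20 0 0 0;0 0 0 0 0 0';python3 go.py
python3 - <<'E'
from h import *
for n in C: cv2.imwrite(f"pics/{n}2.png",optics.read_camera(n)[:,:,::-1])
crop(cv2.imread("pics/side2.png"),200,150,340,290,5,"pics/b2.png")
crop(cv2.imread("pics/top2.png"),320,210,450,300,6,"pics/a2.png")
E
```

```text
time: 4.4
eef_pos: [0.5734, -0.1911, 0.0043]
tcp_rot: [0.996, -0.091, 0.0, 0.0]
contact_force: [-1.9, -3.5, 4.5]
opening: 0.151
time: 5.03
eef_pos: [0.5748, -0.1918, 0.0666]
tcp_rot: [0.996, -0.091, 0.002, 0.001]
contact_force: [0.5, -0.3, -2.7]
opening: 0.15
t 5.03 tcp [ 0.5748 -0.1918  0.0666] open 0.15 F [ 0.5 -0.3 -2.7] q [-0.49  0.32  1.86  0.    0.96 -0.31]
xang -0.183 zaxis [ 0.0045 -0.0024 -1.    ]
```

View pics/b2.png

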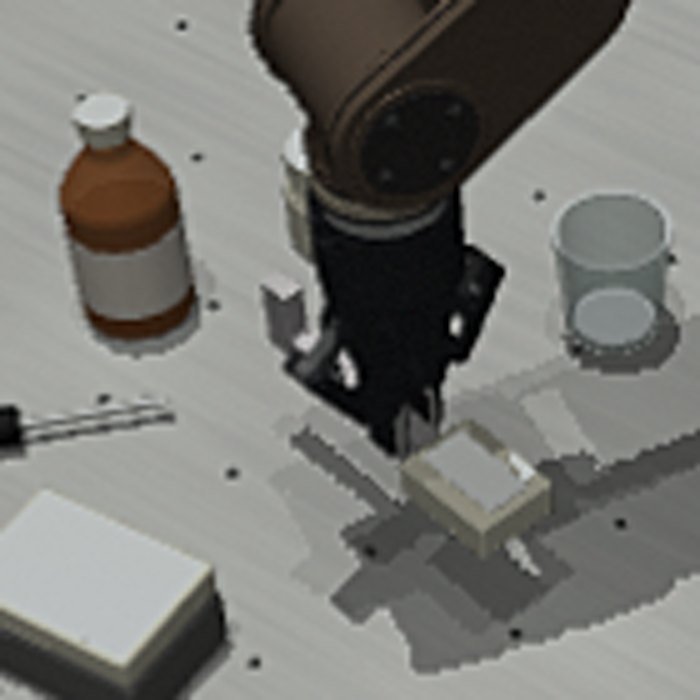

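View pics/a2.png

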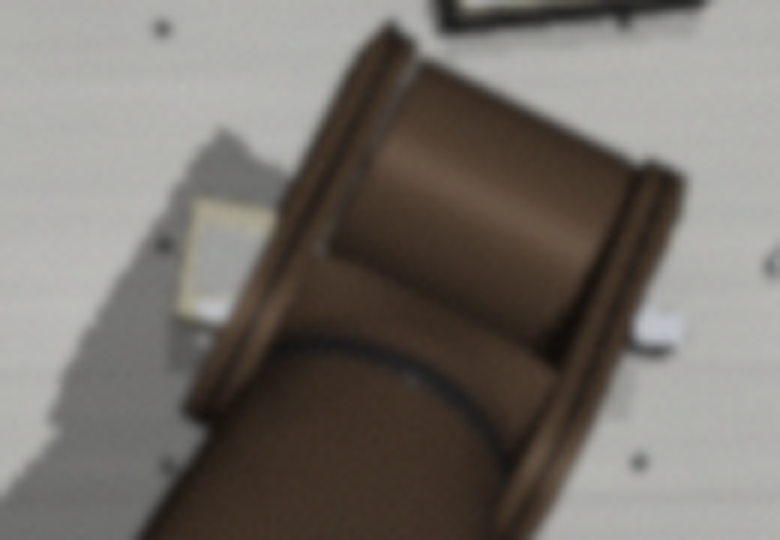

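Lifted, with the block at side pixel (297,247), level and right way up. I'll turn it and carry it to above the guide.

```bash
python3 -m crank '0 0 0 0 0 -0.084;0 0 0 0 0 -0.083;0 0 0 0 0 0'; python3 go.py .5841 .0266 .0666 -.016 0
```

```text
time: 5.5
eef_pos: [0.5724, -0.1905, 0.0625]
tcp_rot: [1.0, -0.008, -0.001, -0.001]
contact_force: [0.4, 0.3, -2.4]
opening: 0.149
t 5.5 tcp [ 0.5724 -0.1905  0.0625] open 0.149 F [ 0.4  0.3 -2.4] q [-0.49  0.32  1.87  0.    0.96 -0.47]
xang -0.017 zaxis [-0.0024  0.0013 -1.    ]
shift [   8.  -217.3   -3.9]
turn [-0.0012  0.0024 -0.001 ]
```

```bash
python3 -m crank '2 -50 -2 0 0 0;2 -50 -2 0 0 0;2 -50 0 0 0 0;2 -47 0 0 0 0;0 -20 0 0 0 0'; python3 -m crank '0 0 0 0 0 0;0 0 0 0 0 0'; python3 go.py .5841 .0266 .0666 -.016 0
python3 - <<'E'
from h import *
for n in C: cv2.imwrite(f"pics/{n}3.png",optics.read_camera(n)[:,:,::-1])
crop(cv2.imread("pics/side3.png"),270,190,430,340,5,"pics/b3.png")
crop(cv2.imread("pics/top3.png"),190,200,350,310,5,"pics/a3.png")
E
```

```text
time: 6.12
eef_pos: [0.584, 0.0282, 0.0672]
tcp_rot: [1.0, -0.007, -0.001, -0.0]
contact_force: [0.7, 0.2, -1.9]
opening: 0.146
time: 6.38
eef_pos: [0.5848, 0.0247, 0.0678]
tcp_rot: [1.0, -0.009, -0.0, 0.0]
contact_force: [0.1, -1.0, -2.4]
opening: 0.15
t 6.38 tcp [0.5848 0.0247 0.0678] open 0.15 F [ 0.1 -1.  -2.4] q [-0.13  0.28  1.91 -0.    0.95 -0.11]
xang -0.0172 zaxis [-3.e-04 -5.e-04 -1.e+00]
shift [-0.7 -1.9  1.2]
turn [ 0.0005  0.0003 -0.0012]
```

View pics/b3.png

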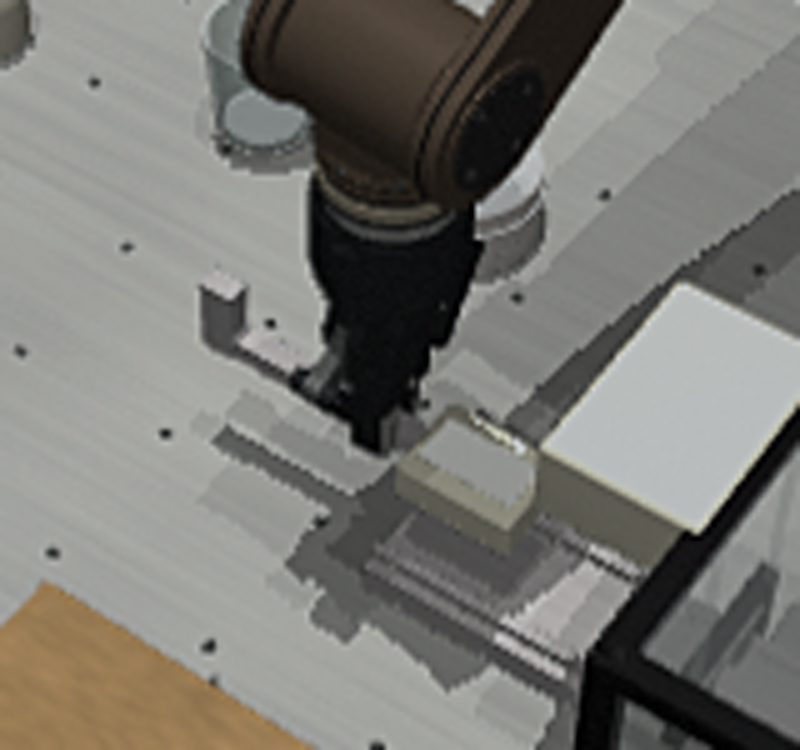

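View pics/a3.png

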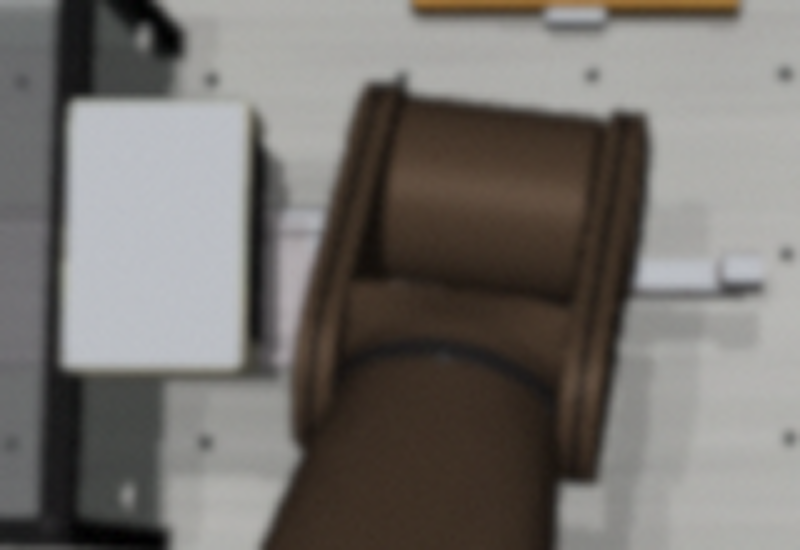

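```bash
cat > ov.py <<'E'
import sys
from h import *
# ov.py idx x y z yaw  (stem point xy, underside z)
i=sys.argv[1]; x,y,z,a=map(float,sys.argv[2:6])
p=[x+.055*np.cos(a),y+.055*np.sin(a),z,a]
overlay("side",cv2.imread(f"pics/side{i}.png"),p,CAR,(300,220,390,310),8,f"pics/ovs{i}.png")
overlay("top",cv2.imread(f"pics/top{i}.png"),p,CAR,(240,220,350,280),7,f"pics/ovt{i}.png")
E
python3 ov.py 3 .5848 .0247 .064 1.5536
```

```text
(no output)
```

View pics/ovs3.png

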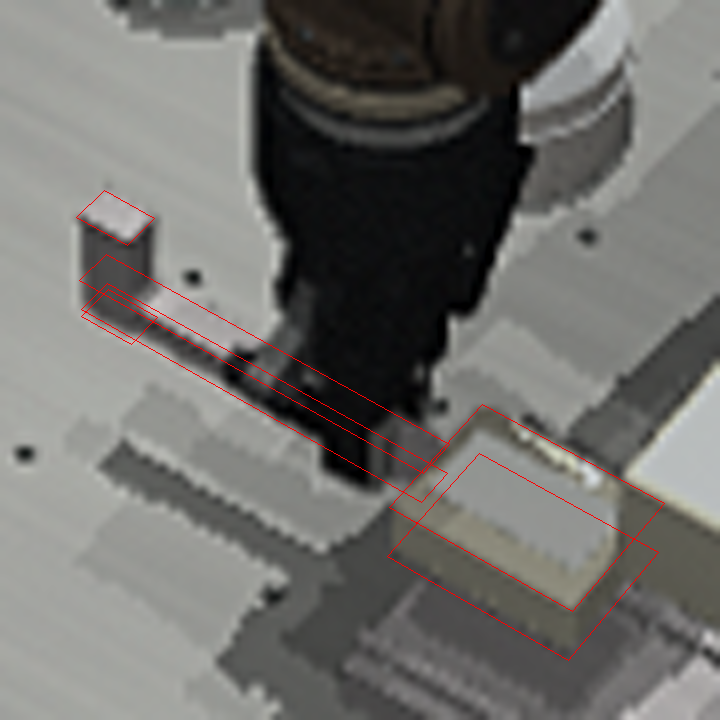

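View pics/ovt3.png

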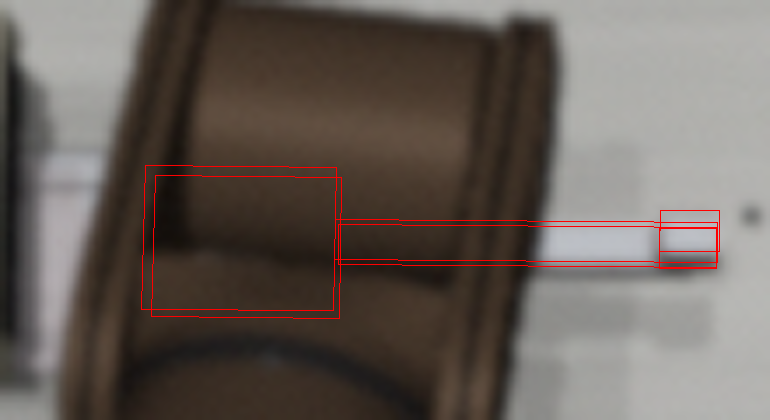

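```bash
python3 - <<'E'
from h import *
s=cv2.imread("pics/side3.png"); c=np.clip(s.astype(float)*1.5,0,255).astype(np.uint8)
crop(c,345,262,390,307,14,"pics/z3.png")
t=cv2.imread("pics/top3.png"); crop(t,315,235,350,265,16,"pics/z3t.png")
E
```

```text
(no output)
```

View pics/z3.png

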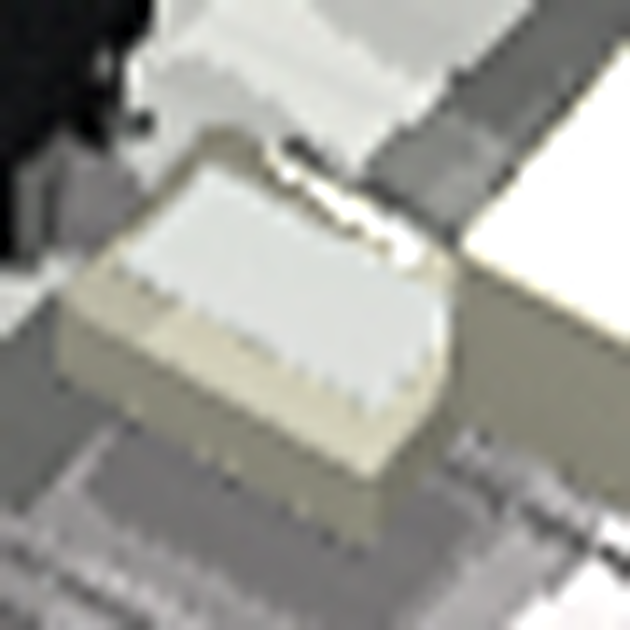

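View pics/z3t.png

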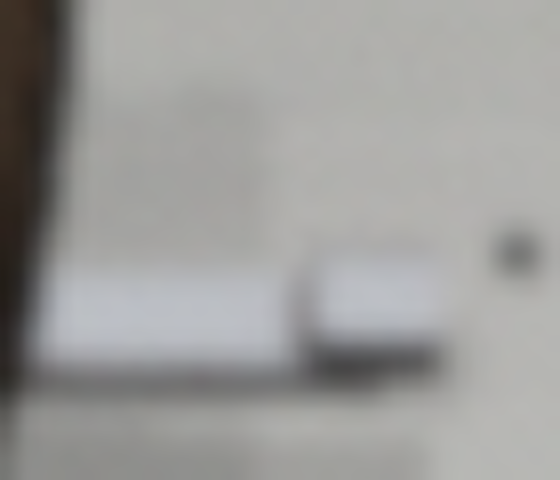

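The block's outer part in the side view is only hidden by the hood. The side view matches the predicted pose, and the top view shows the carrier about 1 mm towards -x. I'll nudge it and lower to just above the lips.

```bash
python3 -m crank '0.7 -1 10 0 0 0;0 -1 14 0 0 0;0 0 10 0 0 0;0 0 0 0 0 0;0 0 0 0 0 0'; python3 go.py .5855 .0265 .034 -.016 0
python3 - <<'E'
from h import *
for n in C: cv2.imwrite(f"pics/{n}4.png",optics.read_camera(n)[:,:,::-1])
s=cv2.imread("pics/side4.png"); crop(np.clip(s*1.3,0,255).astype(np.uint8),330,260,390,320,12,"pics/z4.png")
E
python3 go.py
```

```text
time: 7.1
eef_pos: [0.5855, 0.0278, 0.0339]
tcp_rot: [1.0, -0.008, -0.0, -0.0]
contact_force: [0.4, -0.1, -2.0]
opening: 0.149
t 7.1 tcp [0.5855 0.0278 0.0339] open 0.149 F [ 0.4 -0.1 -2. ] q [-0.13  0.33  1.92  0.    0.89 -0.11]
xang -0.0159 zaxis [-3.e-04  1.e-04 -1.e+00]
shift [ 0.   1.3 -0.1]
turn [-0.0001  0.0003  0.0001]
t 7.2 tcp [0.5858 0.0278 0.0344] open 0.143 F [-0.7 -0.5 -1. ] q [-0.13  0.33  1.92  0.    0.89 -0.11]
xang -0.0159 zaxis [ 7.e-04 -1.e-04 -1.e+00]
```

View pics/z4.png

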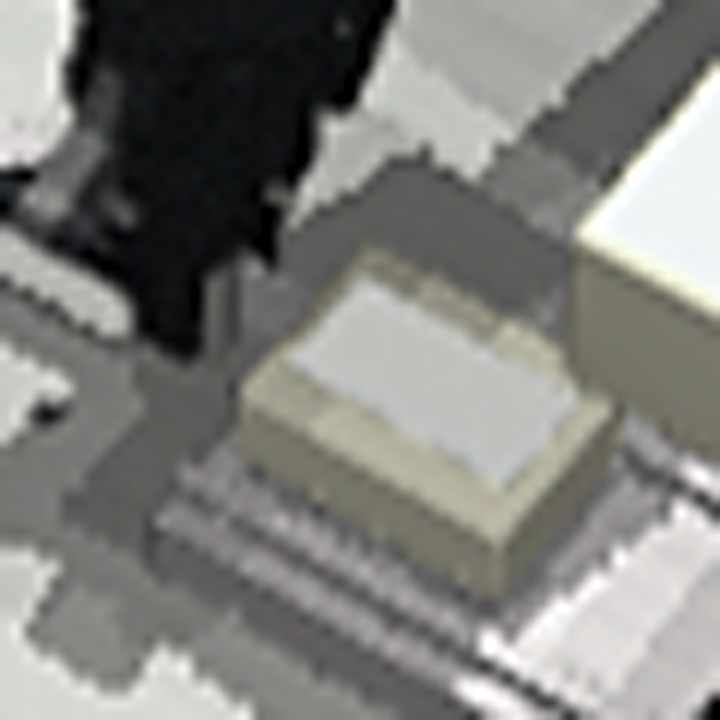

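```bash
python3 - <<'E'
from h import *
s=cv2.imread("pics/side4.png"); s=np.clip(s*1.3,0,255).astype(np.uint8)
a=1.555; p=[.5857+.055*np.cos(a),.0278+.055*np.sin(a),.030,a]
g=[.5875,.2216,0,1.5535]
crop(s,330,260,390,320,12,"pics/o4.png",[proj("side",pose(p,CAR[1])),proj("side",pose(p,CAR[0]))]+[proj("side",pose(g,b)) for b in CH[1:6]])
E
```

```text
(no output)
```

View pics/o4.png

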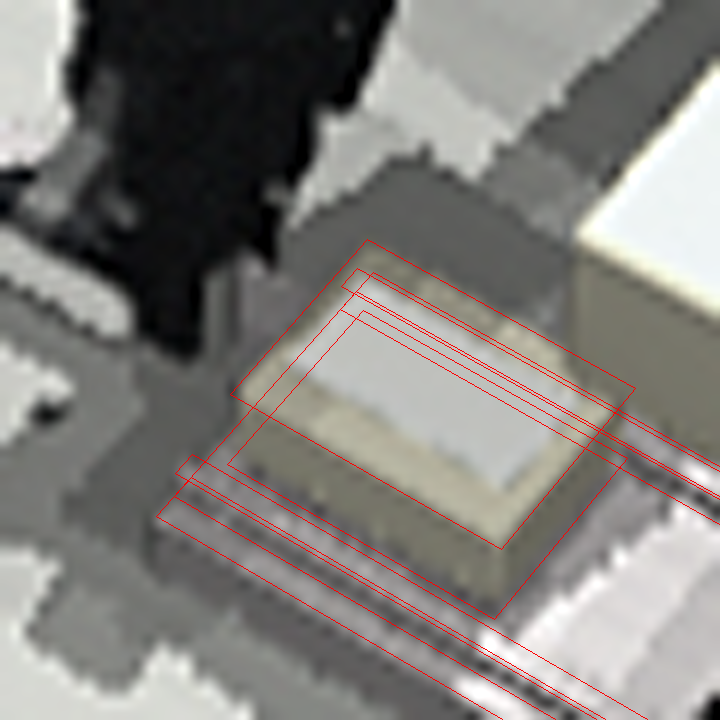

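```bash
python3 - <<'E'
from h import *
g=[.5875,.2216,0,1.5535]
for n in("top","side"):
    im=cv2.cvtColor(cv2.imread(f"pics/{n}0.png"),cv2.COLOR_BGR2GRAY).astype(np.float32)
    for xr in ((-.175,-.14),(-.135,-.1)):
        ys=np.arange(-.05,.0501,.0015)
        v=[]
        for y in ys:
            q=proj(n,pose(g,[(x,y,.02) for x in np.linspace(*xr,25)])).astype(np.float32)
            v.append(cv2.remap(im,q[:,0].reshape(1,-1),q[:,1].reshape(1,-1),cv2.INTER_LINEAR).mean())
        print(n,xr); print(" ".join(f"{y*1000:.1f}:{a:.0f}" for y,a in zip(ys,v)))
    # predicted z=.02-equivalent laterals of features
    for nm,y,z in(("lip-in-top",-.0275,.028),("lip-out-top",-.0335,.028),("lip+in-top",.0275,.028),("lip+out-top",.0335,.028)):
        q=proj(n,pose(g,[(-.15,y,z)]))
        r=least_squares(lambda v:(proj(n,pose(g,[(v[0],v[1],.02)]))-q).ravel(),[-.15,y]).x; print(nm,(r*1000).round(1))
E
```

```text
top (-0.175, -0.14)
-50.0:162 -48.5:161 -47.0:160 -45.5:158 -44.0:157 -42.5:156 -41.0:157 -39.5:160 -38.0:162 -36.5:164 -35.0:167 -33.5:166 -32.0:163 -30.5:155 -29.0:147 -27.5:152 -26.0:158 -24.5:168 -23.0:174 -21.5:177 -20.0:178 -18.5:178 -17.0:178 -15.5:178 -14.0:178 -12.5:178 -11.0:178 -9.5:178 -8.0:178 -6.5:178 -5.0:178 -3.5:178 -2.0:178 -0.5:178 1.0:178 2.5:178 4.0:178 5.5:178 7.0:178 8.5:178 10.0:178 11.5:178 13.0:178 14.5:178 16.0:178 17.5:178 19.0:177 20.5:175 22.0:170 23.5:163 25.0:157 26.5:160 28.0:163 29.5:166 31.0:166 32.5:163 34.0:161 35.5:158 37.0:150 38.5:141 40.0:131 41.5:133 43.0:138 44.5:147 46.0:154 47.5:159 49.0:161
top (-0.135, -0.1)
-50.0:160 -48.5:160 -47.0:160 -45.5:159 -44.0:157 -42.5:156 -41.0:157 -39.5:160 -38.0:163 -36.5:165 -35.0:167 -33.5:168 -32.0:164 -30.5:159 -29.0:151 -27.5:153 -26.0:158 -24.5:167 -23.0:174 -21.5:177 -20.0:178 -18.5:178 -17.0:178 -15.5:179 -14.0:179 -12.5:179 -11.0:178 -9.5:178 -8.0:178 -6.5:178 -5.0:178 -3.5:178 -2.0:179 -0.5:179 1.0:178 2.5:178 4.0:178 5.5:178 7.0:178 8.5:178 10.0:178 11.5:179 13.0:179 14.5:178 16.0:178 17.5:178 19
[... 968 characters left out ...]
 -47.0:63 -45.5:63 -44.0:61 -42.5:67 -41.0:101 -39.5:143 -38.0:166 -36.5:171 -35.0:153 -33.5:117 -32.0:82 -30.5:78 -29.0:116 -27.5:152 -26.0:166 -24.5:165 -23.0:160 -21.5:159 -20.0:161 -18.5:163 -17.0:165 -15.5:166 -14.0:167 -12.5:167 -11.0:166 -9.5:164 -8.0:163 -6.5:161 -5.0:161 -3.5:163 -2.0:164 -0.5:163 1.0:162 2.5:162 4.0:162 5.5:164 7.0:165 8.5:165 10.0:164 11.5:162 13.0:160 14.5:159 16.0:158 17.5:158 19.0:160 20.5:163 22.0:166 23.5:168 25.0:162 26.5:138 28.0:103 29.5:74 31.0:77 32.5:115 34.0:153 35.5:170 37.0:167 38.5:148 40.0:122 41.5:99 43.0:84 44.5:79 46.0:78 47.5:78 49.0:79
lip-in-top [-153.1  -22.6]
lip-out-top [-153.1  -28.6]
lip+in-top [-153.1   32.9]
lip+out-top [-153.1   38.9]
```

Intensity profiles confirm the guide's centre line in both views to within about 1 mm. I'll centre on x≈0.585 and lower into the guide.

```bash
python3 -m crank '-0.7 0 0 0 0 0;0 0 4 0 0 0;0 0 3 0 0 0;0 0 2 0 0 0;0 0 0 0 0 0'; python3 go.py; python3 -m crank '0 0 1 0 0 0;0 0 0 0 0 0;0 0 0 0 0 0'; python3 go.py
python3 - <<'E'
from h import *
for n in C: cv2.imwrite(f"pics/{n}5.png",optics.read_camera(n)[:,:,::-1])
s=cv2.imread("pics/side5.png"); crop(np.clip(s*1.3,0,255).astype(np.uint8),330,260,390,320,12,"pics/z5.png")
E
```

```text
time: 7.82
eef_pos: [0.5847, 0.0278, 0.0248]
tcp_rot: [1.0, -0.008, -0.0, -0.0]
contact_force: [-0.4, 0.6, -2.2]
opening: 0.148
t 7.83 tcp [0.5847 0.0278 0.0248] open 0.148 F [-0.4  0.6 -2.2] q [-0.13  0.35  1.92  0.    0.88 -0.11]
xang -0.0161 zaxis [-3.e-04  1.e-04 -1.e+00]
time: 8.2
eef_pos: [0.5849, 0.0278, 0.0244]
tcp_rot: [1.0, -0.008, 0.0, 0.0]
contact_force: [-1.5, 0.4, 0.8]
opening: 0.144
t 8.2 tcp [0.5849 0.0278 0.0244] open 0.144 F [-1.5  0.4  0.8] q [-0.13  0.35  1.92 -0.    0.87 -0.11]
xang -0.0159 zaxis [ 2.e-04 -1.e-04 -1.e+00]
```

View pics/z5.png

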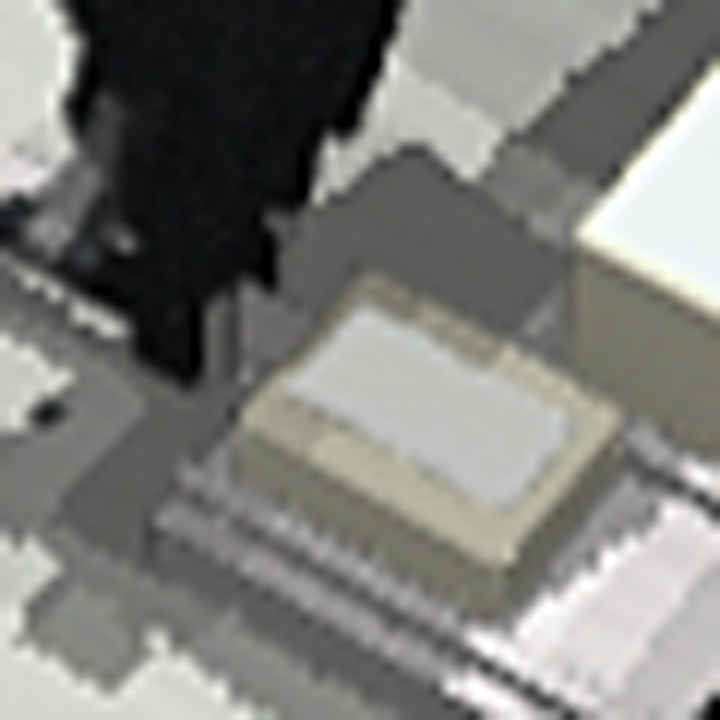

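The block sits between the lips, its near front corner at about (372,306), and its weight is now on the bed: force went from -2.2 to +0.8 N. I'll release, back off and regrip at the tab with a lean.

```bash
python3 -m crank '0 0 0 0 0 0;0 0 0 0 0 0;0 0 -20 0 0 0;0 0 -50 0 0 0;0 0 -55 0 0 0' -0.2 60; python3 -m crank '0 0 0 0 0 0' 0.2;  python3 go.py .5834 -.124 .117 -.0165 .7
```

```text
time: 8.93
eef_pos: [0.5845, 0.0279, 0.151]
tcp_rot: [1.0, -0.008, -0.0, -0.0]
contact_force: [1.2, -0.4, -0.1]
opening: 0.399
time: 9.05
eef_pos: [0.5892, 0.0274, 0.1571]
tcp_rot: [1.0, -0.008, 0.007, 0.001]
contact_force: [-0.6, -0.8, 0.5]
opening: 0.59
t 9.05 tcp [0.5892 0.0274 0.1571] open 0.59 F [-0.6 -0.8  0.5] q [-0.13  0.16  1.86  0.    1.1  -0.11]
xang -0.0159 zaxis [ 0.0143 -0.0017 -0.9999]
shift [ -3.9 151.4  40.3]
turn [ 0.7015 -0.0135  0.0056]
```

```bash
python3 - <<'E'
from h import *
for n in C: cv2.imwrite(f"pics/{n}6.png",optics.read_camera(n)[:,:,::-1])
crop(cv2.imread("pics/side6.png"),270,190,430,340,5,"pics/b6.png")
E
```

```text
(no output)
```

View pics/b6.png

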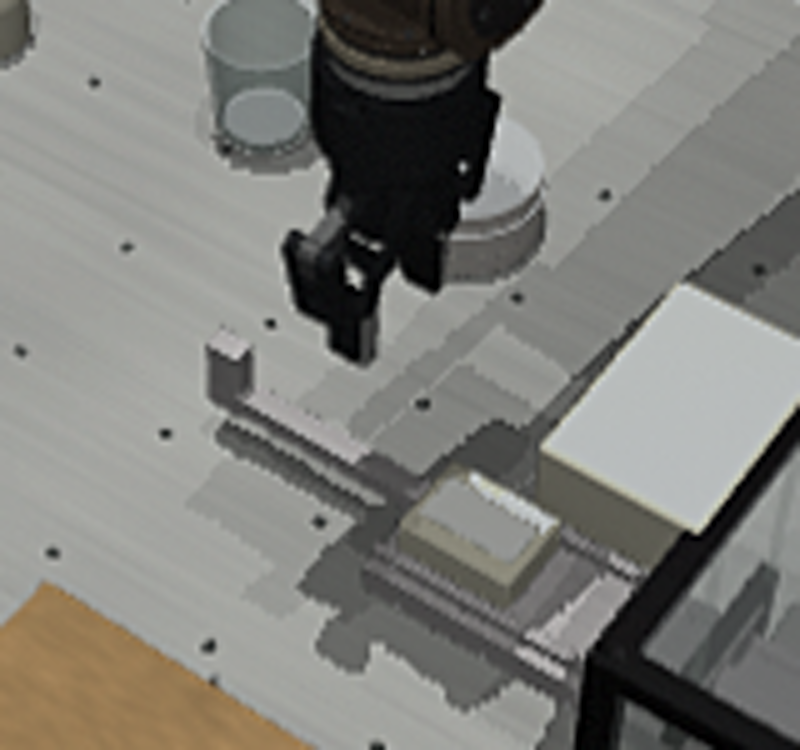

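The carrier lies flat in the guide, with its tab at crop (230,365) and block at (480,540). Next I'll move back and lean the tool.

```bash
python3 -m crank '0 50 0 0 0 0;0 50 0 0 0 0;0 50 0 0 0 0'; python3 -m crank '0 0 0 0.175 0 0;0 0 0 0.175 0 0;0 0 0 0.175 0 0;0 0 0 0.175 0 0;0 0 0 0 0 0';  python3 go.py .5834 -.124 .117 -.0165 .7
python3 - <<'E'
from h import *
a=1.555; p=[.5847+.055*np.cos(a),.0278+.055*np.sin(a),.020,a]
for n in C: cv2.imwrite(f"pics/{n}7.png",optics.read_camera(n)[:,:,::-1])
overlay("side",cv2.imread("pics/side7.png"),p,CAR,(290,220,390,320),7,"pics/os7.png")
overlay("top",cv2.imread("pics/top7.png"),p,CAR,(220,210,360,300),5,"pics/ot7.png")
print("tab",pose(p,[(-.155,0,.035)]))
E
```

```text
time: 9.52
eef_pos: [0.581, -0.1229, 0.147]
tcp_rot: [1.0, -0.008, -0.002, -0.001]
contact_force: [0.2, 0.0, 0.2]
opening: 0.601
time: 10.15
eef_pos: [0.5806, -0.1231, 0.1452]
tcp_rot: [0.939, -0.01, 0.0, -0.344]
contact_force: [1.8, 0.3, 0.7]
opening: 0.602
t 10.15 tcp [ 0.5806 -0.1231  0.1452] open 0.602 F [1.8 0.3 0.7] q [-0.61  0.37  1.75  0.56  1.48 -0.78]
xang -0.0191 zaxis [ 0.0073  0.6459 -0.7634]
shift [ 3.  18.9 20.9]
turn [-0.0023  0.0034 -0.0062]
tab [[ 0.58312043 -0.07218752  0.055     ]]
```

View pics/os7.png

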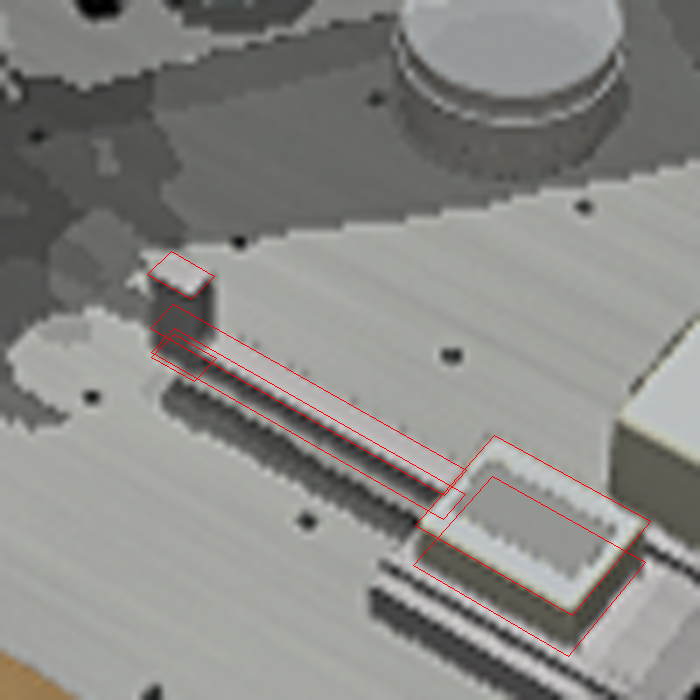

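View pics/ot7.png

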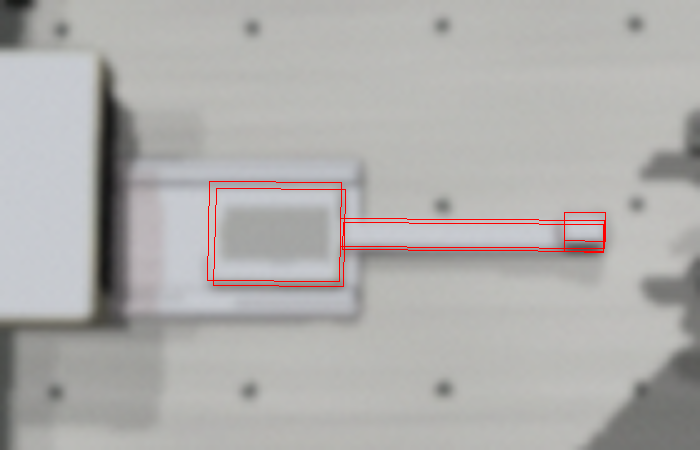

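Both views agree with the model: the block lies flat between the lips and the tab is at (0.583,-0.072,0.055). I'll approach the tab along the leaned tool axis.

```bash
python3 -m crank '3 19 10 -0.002 0.003 -0.004;0 0 10 0 0 0;0 0 30 0 0 0;0 0 0 0 0 0'; python3 go.py .583 -.060 .0405 -.0165 .7
```

```text
time: 10.75
eef_pos: [0.584, -0.1019, 0.0962]
tcp_rot: [0.939, -0.006, 0.002, -0.343]
contact_force: [0.1, -0.3, -0.2]
opening: 0.604
t 10.75 tcp [ 0.584  -0.1019  0.0962] open 0.604 F [ 0.1 -0.3 -0.2] q [-0.58  0.42  1.78  0.58  1.39 -0.81]
xang -0.0121 zaxis [ 0.0079  0.6446 -0.7645]
shift [-1.6  3.9 69.6]
turn [-0.0005  0.0027  0.0034]
```

```bash
python3 -m crank '-0.8 3.9 20 0 0 0;0 0 25 0 0 0;0 0 15 0 0 0;0 0 10 0 0 0;0 0 0 0 0 0'; python3 go.py .583 -.060 .0405 -.0165 .7; python3 - <<'E'
from h import *
for n in C: cv2.imwrite(f"pics/{n}8.png",optics.read_camera(n)[:,:,::-1])
crop(cv2.imread("pics/side8.png"),270,190,400,310,6,"pics/b8.png")
E
```

```text
time: 11.38
eef_pos: [0.5857, -0.0622, 0.0419]
tcp_rot: [0.94, -0.006, 0.004, -0.342]
contact_force: [-0.7, -0.4, -0.1]
opening: 0.603
t 11.38 tcp [ 0.5857 -0.0622  0.0419] open 0.603 F [-0.7 -0.4 -0.1] q [-0.53  0.48  1.83  0.63  1.28 -0.84]
xang -0.0143 zaxis [ 0.0124  0.6428 -0.7659]
shift [-2.7 -0.8  2.4]
turn [ 0.0016 -0.0018  0.0044]
```

View pics/b8.png

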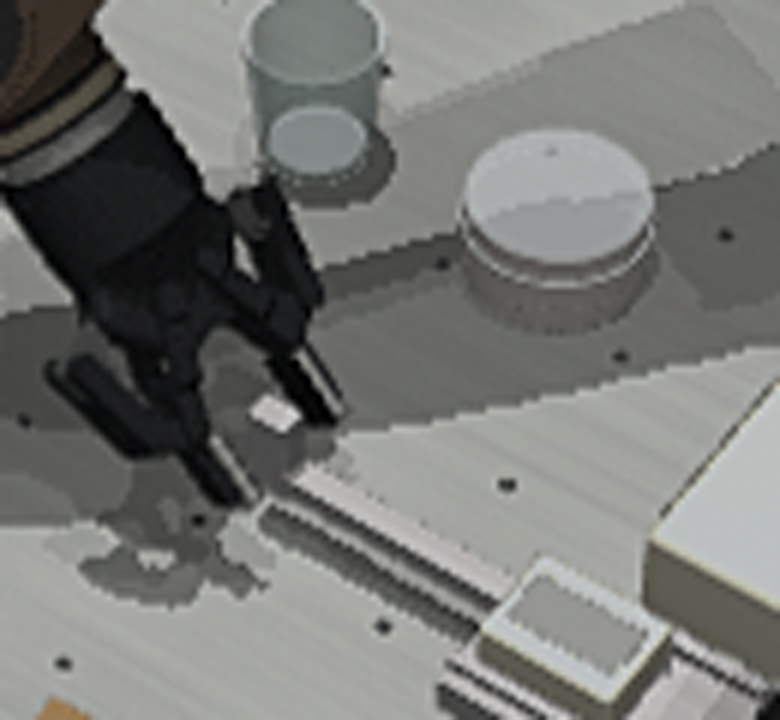

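The tab top, at crop (277,413), is between the open fingers. I'll centre and close.

```bash
python3 -m crank '-2.2 0 1.5 0 0 0.003;0 0 0 0 0 0'; python3 go.py .583 -.060 .0405 -.0165 .7; python3 -m crank '0 0 0 0 0 0;0 0 0 0 0 0;0 0 0 0 0 0;0 0 0 0 0 0' -1 50;python3 go.py .5867 .13 .0405 -.0165 .7
```

```text
time: 11.72
eef_pos: [0.5837, -0.0619, 0.0414]
tcp_rot: [0.94, -0.008, 0.005, -0.342]
contact_force: [0.1, -0.1, 0.0]
opening: 0.602
t 11.72 tcp [ 0.5837 -0.0619  0.0414] open 0.602 F [ 0.1 -0.1  0. ] q [-0.53  0.48  1.83  0.63  1.28 -0.84]
xang -0.0175 zaxis [ 0.0138  0.6424 -0.7663]
shift [-0.8 -0.9  1.9]
turn [ 0.0022 -0.0032  0.0013]
time: 12.22
eef_pos: [0.5837, -0.0617, 0.0412]
tcp_rot: [0.94, -0.007, 0.004, -0.342]
contact_force: [-0.7, -0.5, 0.6]
opening: 0.154
t 12.22 tcp [ 0.5837 -0.0617  0.0412] open 0.154 F [-0.7 -0.5  0.6] q [-0.53  0.48  1.83  0.63  1.28 -0.84]
xang -0.017 zaxis [ 0.0132  0.6425 -0.7662]
shift [  -0.3 -146.4  123.8]
turn [ 0.002  -0.0026  0.0015]
```

```bash
python3 -m crank '0 -7.7 6.4 0 0 0;0 -15.3 12.9 0 0 0;0 -15.3 12.9 0 0 0;0 -15.3 12.9 0 0 0;0 -7.7 6.4 0 0 0'; python3 go.py .5866 .13 .041 -.0165 .7; python3 -m crank '0 0 0 0 0 0'; python3 go.py .5866 .13 .041 -.0165 .7;  python3 - <<'E'
from h import *
for n in C: cv2.imwrite(f"pics/{n}9.png",optics.read_camera(n)[:,:,::-1])
crop(cv2.imread("pics/side9.png"),290,200,430,340,5,"pics/b9.png")
crop(cv2.imread("pics/top9.png"),190,200,350,310,5,"pics/a9.png")
E
```

```text
time: 12.85
eef_pos: [0.5847, 0.0205, 0.0411]
tcp_rot: [0.94, -0.007, 0.004, -0.342]
contact_force: [-0.4, -2.5, 1.7]
opening: 0.157
t 12.85 tcp [0.5847 0.0205 0.0411] open 0.157 F [-0.4 -2.5  1.7] q [-0.41  0.44  1.89  0.69  1.21 -0.77]
xang -0.0153 zaxis [ 0.0118  0.6429 -0.7659]
shift [  0.3 -83.8  70.5]
turn [ 0.0016 -0.0012  0.0026]
time: 12.98
eef_pos: [0.5845, 0.0203, 0.041]
tcp_rot: [0.939, -0.007, 0.004, -0.343]
contact_force: [0.4, 1.5, 0.2]
opening: 0.156
t 12.97 tcp [0.5845 0.0203 0.041 ] open 0.156 F [0.4 1.5 0.2] q [-0.41  0.44  1.89  0.69  1.21 -0.78]
xang -0.0154 zaxis [ 0.0114  0.6438 -0.7651]
shift [  0.4 -84.   70.7]
turn [ 0.0005 -0.0008  0.0021]
```

View pics/b9.png

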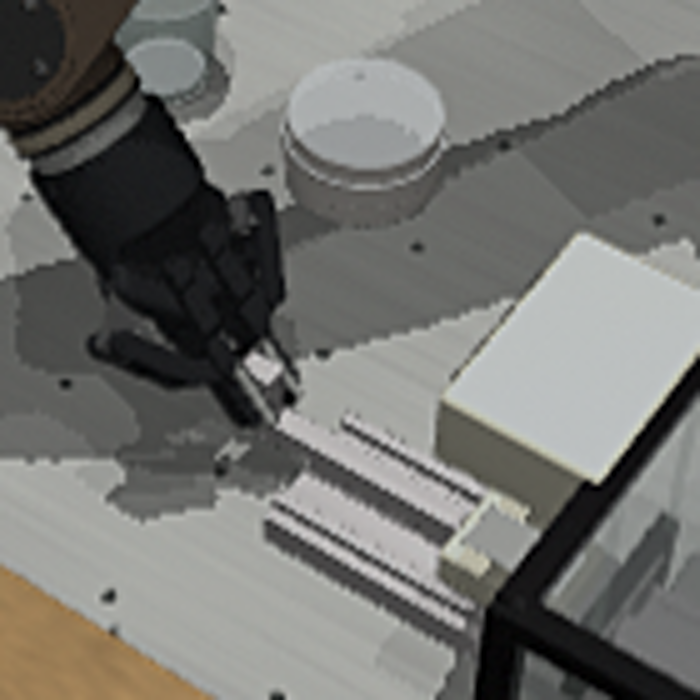

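View pics/a9.png

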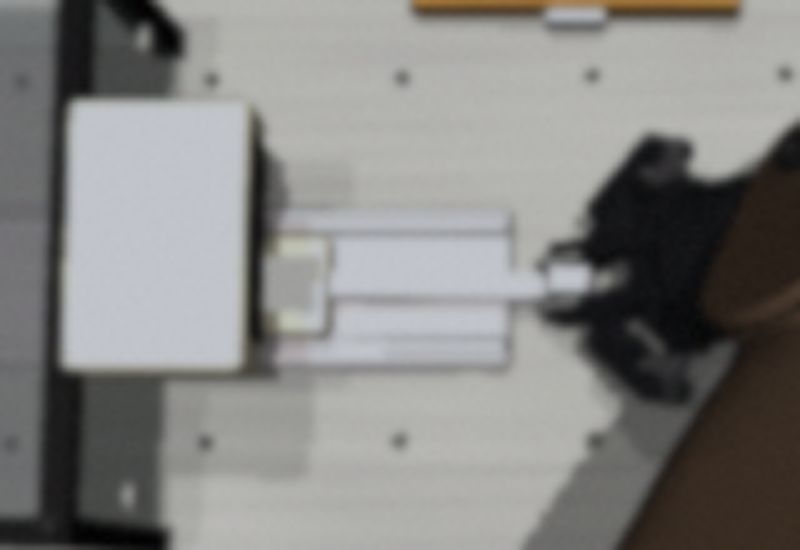

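The block is sliding straight under the hood: the rear edge is at top-crop (325,285) and the lips are free. Continuing through the flap.

```bash
python3 -m crank '0 -9.2 7.7 0 0 0;0 -9.2 7.7 0 0 0;0 -9.2 7.7 0 0 0;0 -9.2 7.7 0 0 0;0 -9.2 7.7 0 0 0'; python3 go.py;  python3 -m crank '0 -7.7 6.4 0 0 0;0 -7.7 6.4 0 0 0;0 -7.7 6.4 0 0 0;0 -7.7 6.4 0 0 0;0 0 0 0 0 0'; python3 go.py .5868 .15 .041 -.0165 .7; python3 - <<'E'
from h import *
for n in C: cv2.imwrite(f"pics/{n}10.png",optics.read_camera(n)[:,:,::-1])
crop(cv2.imread("pics/side10.png"),310,210,450,350,5,"pics/b10.png")
crop(cv2.imread("pics/top10.png"),130,200,290,310,5,"pics/a10.png")
E
```

```text
time: 13.7
eef_pos: [0.5866, 0.0784, 0.0414]
tcp_rot: [0.94, -0.008, 0.005, -0.341]
contact_force: [-0.2, -4.1, 2.5]
opening: 0.155
t 13.7 tcp [0.5866 0.0784 0.0414] open 0.155 F [-0.2 -4.1  2.5] q [-0.31  0.42  1.91  0.74  1.16 -0.72]
xang -0.0178 zaxis [ 0.0146  0.6413 -0.7672]
time: 14.32
eef_pos: [0.5863, 0.1203, 0.0412]
tcp_rot: [0.939, -0.008, 0.004, -0.343]
contact_force: [0.5, 4.1, -0.7]
opening: 0.157
t 14.32 tcp [0.5863 0.1203 0.0412] open 0.157 F [ 0.5  4.1 -0.7] q [-0.24  0.42  1.92  0.77  1.13 -0.69]
xang -0.0168 zaxis [ 0.0122  0.6442 -0.7647]
shift [  0.  -22.6  19.3]
turn [-0.0002 -0.0016  0.0009]
```

View pics/b10.png

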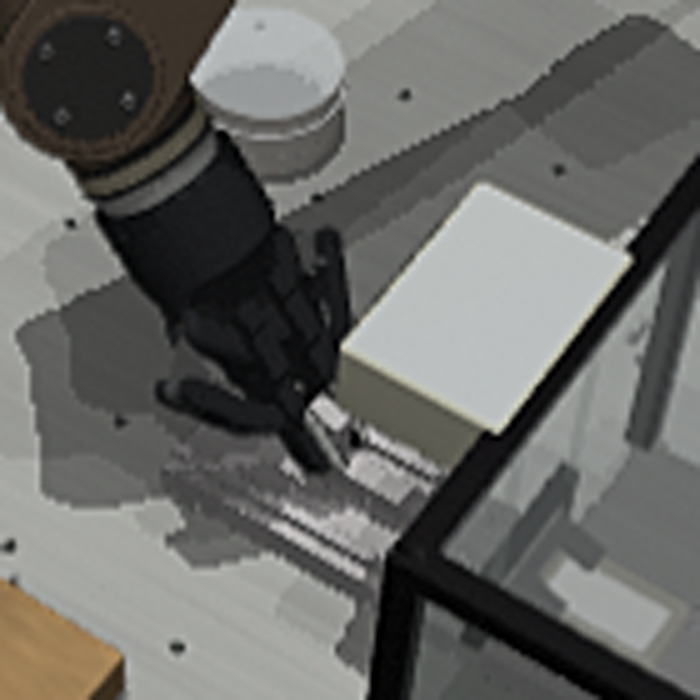

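View pics/a10.png

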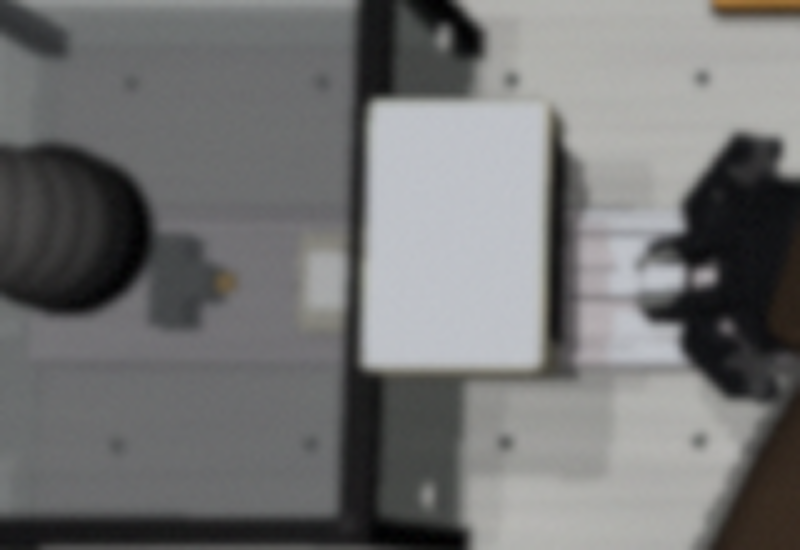

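Through the flap. The block's front edge is at top-crop (302,285), the brass pin tip at (237,282), and about 30 mm remains to the pin. Proceeding gently.

```bash
python3 -m crank '0 -4.6 3.9 0 0 0;0 -4.6 3.9 0 0 0;0 -4.6 3.9 0 0 0;0 -3.8 3.2 0 0 0;0 0 0 0 0 0'; python3 go.py;  python3 -m crank '0 -1.5 1.3 0 0 0;0 -1.5 1.3 0 0 0;0 -1.5 1.3 0 0 0;0 0 0 0 0 0'; python3 go.py .587 .16 .041 -.0165 .7; python3 - <<'E'
from h import *
for n in C: cv2.imwrite(f"pics/{n}11.png",optics.read_camera(n)[:,:,::-1])
crop(cv2.imread("pics/side11.png"),310,210,450,350,5,"pics/b11.png")
crop(cv2.imread("pics/top11.png"),130,200,290,310,5,"pics/a11.png")
E
```

```text
time: 15.05
eef_pos: [0.5869, 0.1426, 0.0412]
tcp_rot: [0.939, -0.008, 0.004, -0.343]
contact_force: [1.0, 1.5, -0.2]
opening: 0.156
t 15.05 tcp [0.5869 0.1426 0.0412] open 0.156 F [ 1.   1.5 -0.2] q [-0.2   0.42  1.93  0.79  1.11 -0.67]
xang -0.017 zaxis [ 0.0127  0.6437 -0.7652]
time: 15.55
eef_pos: [0.5873, 0.1477, 0.0412]
tcp_rot: [0.94, -0.008, 0.004, -0.342]
contact_force: [1.0, -0.4, 0.9]
opening: 0.155
t 15.55 tcp [0.5873 0.1477 0.0412] open 0.155 F [ 1.  -0.4  0.9] q [-0.2   0.42  1.93  0.79  1.1  -0.66]
xang -0.0172 zaxis [ 0.0132  0.6428 -0.7659]
shift [-0.5 -9.3  8. ]
turn [ 0.0016 -0.0026  0.0013]
```

View pics/a11.png

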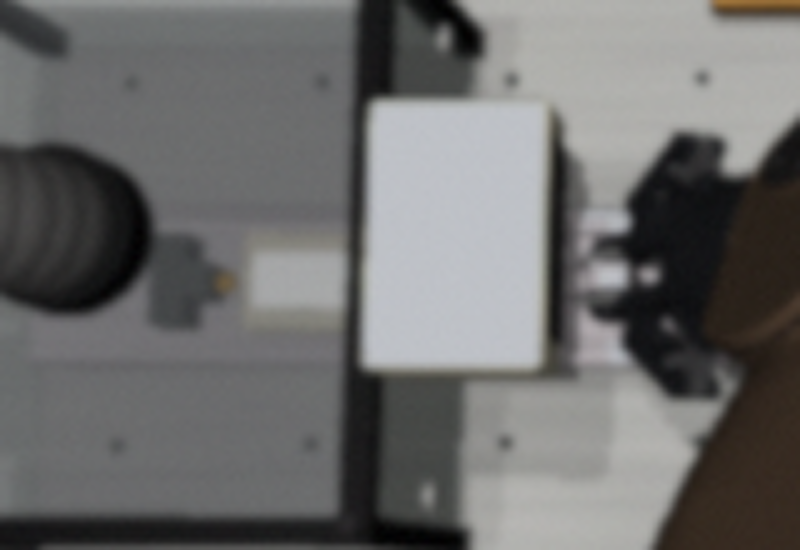

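View pics/b11.png

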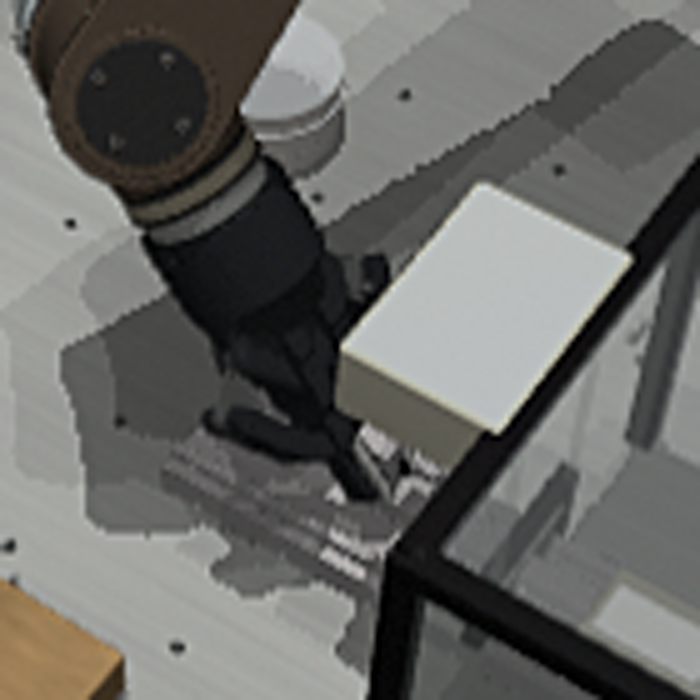

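The block front is at (246,283), about 4 mm from the pin tip at (237,282), and the hand is clear of the hood. Now small steps, watching the force.

```bash
python3 -m crank '0 -2.3 1.9 0 0 0;0 -2.3 1.9 0 0 0;0 0 0 0 0 0'|sed -n 2,4p;python3 -m crank '0 -1.5 1.3 0 0 0;0 0 0 0 0 0'|sed -n 2,4p;python3 -m crank '0 -1.5 1.3 0 0 0;0 0 0 0 0 0'|sed -n 2,4p
```

```text
eef_pos: [0.5874, 0.1538, 0.0412]
tcp_rot: [0.94, -0.008, 0.004, -0.342]
contact_force: [-0.3, -1.8, 0.9]
eef_pos: [0.5877, 0.1551, 0.0412]
tcp_rot: [0.94, -0.007, 0.005, -0.342]
contact_force: [0.2, -3.5, 1.7]
eef_pos: [0.5877, 0.157, 0.0412]
tcp_rot: [0.94, -0.008, 0.005, -0.342]
contact_force: [-0.1, -5.3, 1.8]
```

Now I'm pushing the pin, at about -5 N.

```bash
python3 -m crank '0 -1.5 1.3 0 0 0;0 0 0 0 0 0'|sed -n 2,4p;python3 -m crank '0 -1.1 0.95 0 0 0;0 0 0 0 0 0'|sed -n 2,4p;python3 -m crank '0 -0.8 0.65 0 0 0;0 0 0 0 0 0'|sed -n 2,4p
```

```text
eef_pos: [0.5877, 0.1591, 0.0412]
tcp_rot: [0.94, -0.008, 0.005, -0.342]
contact_force: [0.3, -4.4, 1.8]
eef_pos: [0.5877, 0.1605, 0.0412]
tcp_rot: [0.94, -0.008, 0.005, -0.342]
contact_force: [-0.9, -4.7, 2.3]
eef_pos: [0.5878, 0.1615, 0.0412]
tcp_rot: [0.94, -0.008, 0.005, -0.342]
contact_force: [-0.3, -4.5, 2.4]
```

```bash
python3 -m crank '0 -0.8 0.65 0 0 0;0 0 0 0 0 0'|sed -n 2,4p;python3 -m crank '0 -0.8 0.65 0 0 0;0 0 0 0 0 0'|sed -n 2,4p;python3 - <<'E'
from h import *
cv2.imwrite("pics/top12.png",optics.read_camera("top")[:,:,::-1])
crop(cv2.imread("pics/top12.png"),140,230,240,280,8,"pics/a12.png")
E
```

```text
eef_pos: [0.5878, 0.1622, 0.0412]
tcp_rot: [0.94, -0.008, 0.005, -0.341]
contact_force: [-1.2, -7.0, 1.9]
eef_pos: [0.588, 0.1623, 0.0412]
tcp_rot: [0.94, -0.007, 0.005, -0.341]
contact_force: [-1.4, -10.5, 4.1]
```

View pics/a12.png

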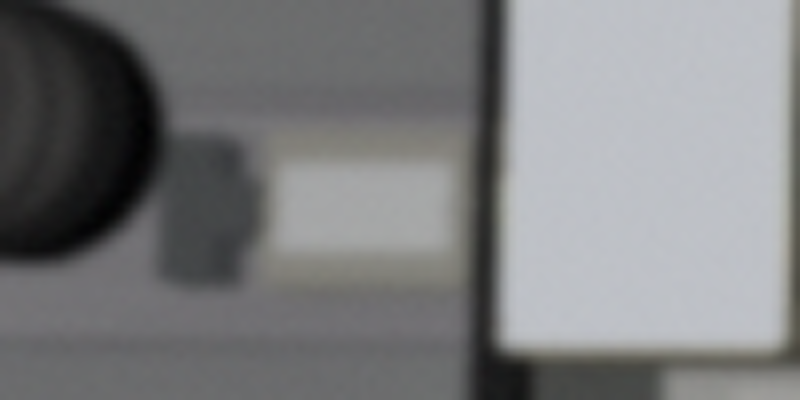

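The brass is no longer visible and the block front, at crop (265,205), touches the nose; force rose to 10.5 N with no further motion. One more press to confirm, then release.

```bash
python3 -m crank '0 -1.2 1 0 0 0;0 0 0 0 0 0'|sed -n 2,4p; python3 -m crank '0 0.8 -0.7 0 0 0;0 0.4 -0.3 0 0 0;0 0 0 0 0 0'; python3 go.py
```

```text
eef_pos: [0.5886, 0.1623, 0.0412]
tcp_rot: [0.941, -0.007, 0.005, -0.339]
contact_force: [-1.6, -16.4, 4.6]
time: 18.45
eef_pos: [0.5883, 0.1623, 0.0413]
tcp_rot: [0.94, -0.007, 0.005, -0.341]
contact_force: [-0.8, -10.1, 3.7]
opening: 0.152
t 18.45 tcp [0.5883 0.1623 0.0413] open 0.152 F [ -0.8 -10.1   3.7] q [-0.17  0.42  1.92  0.8   1.08 -0.64]
xang -0.0174 zaxis [ 0.0148  0.6404 -0.7679]
```

```bash
python3 -m crank '0 0.8 -0.7 0 0 0;0 0.4 -0.3 0 0 0;0 0 0 0 0 0'|sed -n 2,4p; python3 -m crank '0 0 0 0 0 0;0 0 0 0 0 0;0 0 0 0 0 0' -0.1; python3 go.py
```

```text
eef_pos: [0.5877, 0.1623, 0.0412]
tcp_rot: [0.94, -0.008, 0.005, -0.342]
contact_force: [0.5, -4.8, 3.2]
time: 19.2
eef_pos: [0.587, 0.163, 0.0408]
tcp_rot: [0.94, -0.007, 0.004, -0.342]
contact_force: [0.2, 0.2, -0.2]
opening: 0.449
t 19.2 tcp [0.587  0.163  0.0408] open 0.449 F [ 0.2  0.2 -0.2] q [-0.17  0.42  1.93  0.8   1.09 -0.65]
xang -0.0166 zaxis [ 0.0122  0.6429 -0.7658]
```

```bash
python3 -m crank '0 0 -10 0 0 0;0 0 -25 0 0 0;0 0 -40 0 0 0;0 0 -50 0 0 0;0 20 -50 0 0 0'; python3 -m crank '0 50 -30 0 0 0;0 50 -30 0 0 0;0 40 -30 0 0 0;0 0 0 0 0 0'; python3 - <<'E'
from h import *
for n in C: cv2.imwrite(f"pics/{n}13.png",optics.read_camera(n)[:,:,::-1])
crop(cv2.imread("pics/side13.png"),310,210,450,350,5,"pics/b13.png")
crop(cv2.imread("pics/top13.png"),140,210,290,300,5,"pics/a13.png")
E
```

```text
time: 19.82
eef_pos: [0.5853, 0.0338, 0.165]
tcp_rot: [0.94, -0.006, 0.005, -0.342]
contact_force: [1.3, 0.3, 0.3]
opening: 0.452
time: 20.32
eef_pos: [0.5824, -0.1344, 0.1416]
tcp_rot: [0.94, -0.01, 0.006, -0.341]
contact_force: [-0.4, 1.1, -0.8]
opening: 0.448
```

View pics/b13.png

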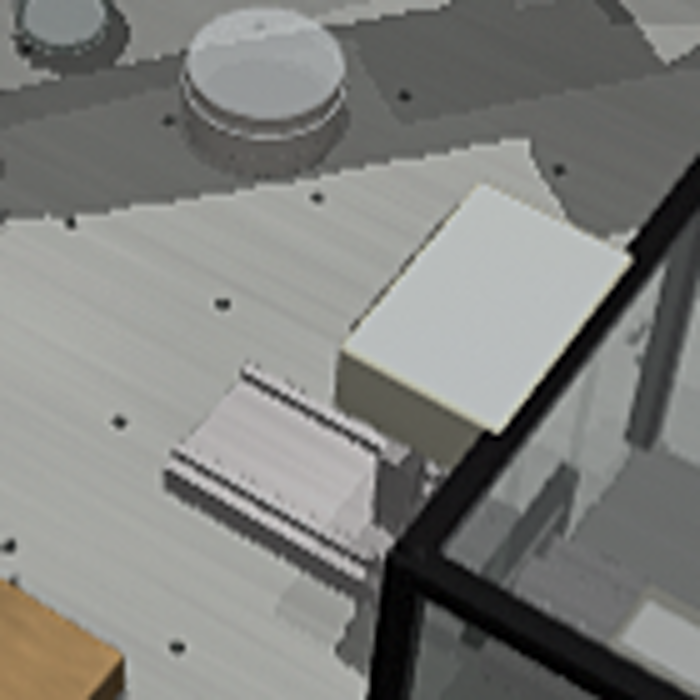

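View pics/a13.png

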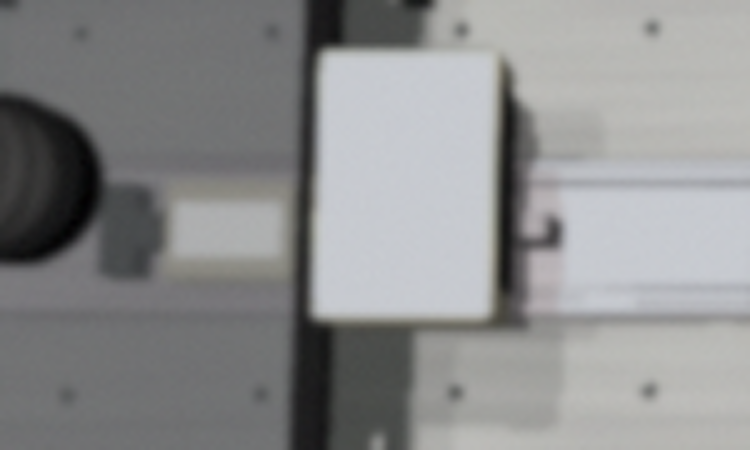

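View pics/side13.png

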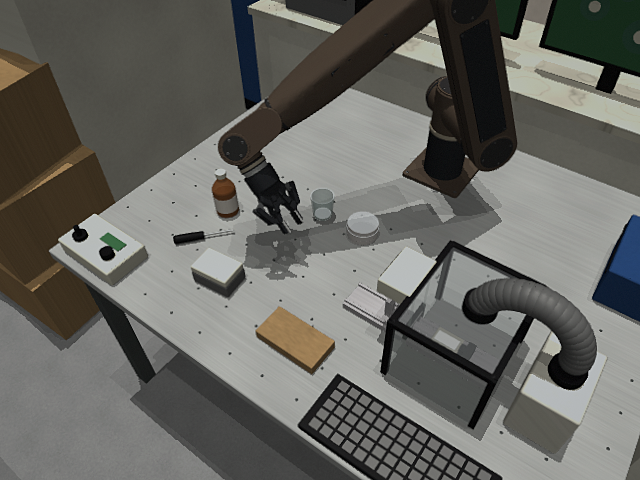

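```bash
python3 - <<'E'
from h import *
g=[.5875,.2216,0,1.5535]
def fl(a): # flap outline hinged at z .057
    return [(.031*np.sin(a)*k,y,.057-.031*np.cos(a)*k) for k,y in((0,-.026),(0,.026),(1,.026),(1,-.026))]
rows=[]
for i in (0,10,13):
    s=cv2.imread(f"pics/side{i}.png"); s=np.clip(s*1.5,0,255).astype(np.uint8)
    crop(s,385,275,445,345,6,"/tmp/x.png",[proj("side",pose(g,fl(0)))] if i==13 else ()); rows.append(cv2.imread("/tmp/x.png"))
cv2.imwrite("pics/flap.png",cv2.resize(np.hstack(rows),None,fx=.74,fy=.74))
E
```

View pics/flap.png

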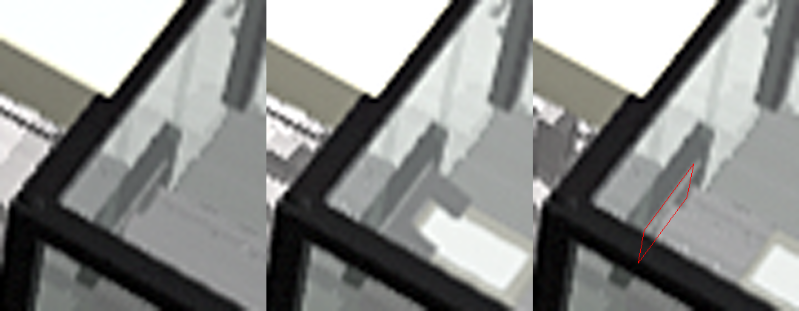

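In the middle crop (mid-feed) the flap lies open over the block. In the last crop it's shut again as at the start, with the block beyond it. The robot touches nothing, so I'm handing in.

```bash
python3 -c "
from plant import ctrl; print(ctrl.sign_off())"
```

```text
the job is handed in; nothing more can be done
None
```

The carrier is home in the chamber and the job is handed in at about 20 s of the 54 s allowed. The system gave no verdict.

**What I did:** I lifted the carrier by its stem and set it flat between the lips of the guide. I then regripped it by the tab with the gripper leaned 40° and fed it through the flap. After that I pushed the pin in, pressed the block against the stop, released and backed away.

**Last checks:**
- **Stop:** the force rose from 5 to 16 N while the TCP stayed at y = 0.1623. The block's centre is then about 83 mm past the flap, and the tab about 72 mm outside the front wall.
- **Pin:** the last top view shows the block touching the stop's nose with no brass visible. The TCP moved 7–8 mm between first pin contact and the stop.
- **Flap:** it was open over the block mid-feed and looks shut again in the final side picture. I judged this by eye, without measuring the flap angle.
- **Bystanders:** in the final side picture they all appear to stand where they were. I did not measure this.

**One disagreement:** before the carrier was lowered, the two cameras differed by 1–1.5 mm on its sideways position. I aimed for the middle and it went between the lips cleanly.

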